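# Set up a split laminating mould for its cure

### The job

Set up the split mould for its cure: drop the core insert into the pocket in the top of the mould and swing the latch fully shut over it, then slide the blade of every spacer standing on the bench into a slot of its own in the mould's front, fully home until the handle block meets the mould, and leave the spacers standing there. Last, turn the heater selector to the position with the long mark, and leave the other things on the bench where they are.

Things in the scene. Friction and masses are not known exactly. Their poses are not given: they have to be found in the camera images.
- mould: pale green split mould fixed to the bench, 130 (x) x 280 (y) x 60 mm tall, aluminium parting layer at 17 to 27 mm height with four slots in the front face, a sight notch above each. Origin: centre of its underside; x points from the front face (x = -65 mm, towards the robot) to the back, z up. A spacer standing on the bench has its blade at slot height.
- pocket (a point): centre of the floor of the rectangular pocket in the mould's top, 42 mm above the bench, 18 mm deep, 44 mm along the mould's x and 64 mm along its y; frame as the mould's. The core seated there stands 20 mm proud of the top.
- slot1 (a point): centre of the mouth of the leftmost slot, in the front face (mould x = -65, y = +105 mm); the others lie at y = +35, -35 and -105 mm. Each is 36 mm wide, 10 mm high (17 to 27 mm above the bench), 52 mm deep, under a 20 mm wide, 30 mm deep sight notch open to the top; blades go in along the mould's +x. Any spacer fits any slot.
- latch (a joint): latch angle in rad: 0 shut (arm lies along the mould's -y, across the core), grows clockwise seen from above as it opens, to 1.9; at 1.57 the arm points to the mould's -x (to the robot). Stays where it is left (friction 0.06 N m).
- latch_handle (a point): middle of the latch's upright black handle pin, 14 mm in diameter, standing from 91 to 122 mm above the bench, 105 mm from the hinge axis; origin 106 mm above the bench. The steel arm under it, 18 mm wide, runs at 83 to 91 mm height, 3 mm above the seated core.
- latch_hinge (a point): point on the latch's vertical hinge axis (62 mm to the mould's +y of the pocket's centre), at the height of point latch_handle. The hinge post is 20 mm in diameter.
- core: core insert: plain blue-green laminate block 40 (x) x 60 (y) x 38 mm tall, 0.16 kg, lying on the bench. Origin: centre of its underside. It fits the pocket either way round with 2 mm to spare on each side, long side along the mould's y.
- selector (a joint): angle of the heater selector in rad, grows clockwise seen from above; four detents at 0, 0.7, 1.4 and 2.1, stops at -0.15 and 2.25. The long mark is at 1.4 (the third position); the other positions have short marks. It starts at 0 and needs about 0.1 N m or less to turn; released within 0.2 of a detent it snaps towards it.
- selector_grip (a point): on the selector's vertical axis, 74 mm above the bench, at the height to grip: a grey bar 48 mm long and 12 mm wide, from 60 to 84 mm above the bench, over a 50 mm disc at 50 to 60 mm, on top of the grey control box (120 x 120 x 50 mm).
- selector_pointer (a point): end of the bar where the white pointer line is, 24 mm from the axis, same height; the bar lies along the line from selector_grip to here.
- cup: bystander: clear mixing cup
- tape: bystander: roll of masking tape lying flat
- hammer: bystander: hammer
- brush: bystander: brush
- jar: bystander: small white jar
- roller: bystander: laminating roller
- spacer1: spacer blade: aluminium handle block 36 (x) x 26 (y) x 44 mm tall on a dark steel foot 44 x 50 x 8 mm (x from -26 to 18 mm), standing on the bench, with a flat steel gauge blade 28 mm wide, 3 mm thick, sticking out level 50 mm from the front (+x) face, mid-plane 22 mm up; 0.2 kg. Origin: under the block's centre, at bench level; x along the blade, z up. None if absent.
- spacer1_tip (a point): middle of the front edge of spacer1's blade, 68 mm along x from its origin, 22 mm up
- spacer2: spacer blade: aluminium handle block 36 (x) x 26 (y) x 44 mm tall on a dark steel foot 44 x 50 x 8 mm (x from -26 to 18 mm), standing on the bench, with a flat steel gauge blade 28 mm wide, 3 mm thick, sticking out level 50 mm from the front (+x) face, mid-plane 22 mm up; 0.2 kg. Origin: under the block's centre, at bench level; x along the blade, z up. None if absent.
- spacer2_tip (a point): middle of the front edge of spacer2's blade, 68 mm along x from its origin, 22 mm up
- spacer3: spacer blade: aluminium handle block 36 (x) x 26 (y) x 44 mm tall on a dark steel foot 44 x 50 x 8 mm (x from -26 to 18 mm), standing on the bench, with a flat steel gauge blade 28 mm wide, 3 mm thick, sticking out level 50 mm from the front (+x) face, mid-plane 22 mm up; 0.2 kg. Origin: under the block's centre, at bench level; x along the blade, z up. None if absent.
- spacer3_tip (a point): middle of the front edge of spacer3's blade, 68 mm along x from its origin, 22 mm up
- spacer4: spacer blade: aluminium handle block 36 (x) x 26 (y) x 44 mm tall on a dark steel foot 44 x 50 x 8 mm (x from -26 to 18 mm), standing on the bench, with a flat steel gauge blade 28 mm wide, 3 mm thick, sticking out level 50 mm from the front (+x) face, mid-plane 22 mm up; 0.2 kg. Origin: under the block's centre, at bench level; x along the blade, z up. None if absent.
- spacer4_tip (a point): middle of the front edge of spacer4's blade, 68 mm along x from its origin, 22 mm up
There are look-alikes about, which are no part of the job. What is shaped like the spacer4 but pink, purple or yellow is not meant.

How it is judged:
By the outcome, as a careful person would: the job done as asked, in the order asked, and still so for the second after the job is handed in, with the robot touching nothing.
Of spacer1, spacer2, spacer3, spacer4 only 3 to 4 are there at a start; the rules pass over those that are not, and their reading is None.
At some moment in a run one of core, spacer1, spacer2, spacer3, spacer4 may be knocked a few centimetres aside while the robot is not near it.
It also fails if it takes over 210 s, if anything falls off the work surface, if the arm or the gripper's body presses on something with over 40 N, if the wrist force passes 120 N, or if a joint passes its speed limit or range.

### The arm

A 7-joint arm with a two-finger parallel gripper is mounted at the origin on the work surface. World frame = base frame: x ahead of the robot, y to its left, z up, the work surface at z = 0. Lengths are in m, angles in rad, forces in N, time in s.
With the tool pointing down it reaches from about 0.425 to 0.875 m from the base axis. Payload 8.4 kg.
Tool frame: the origin (TCP) lies at the very end of the fingers, on their centre line; the grasp point (between the pads) lies 19 mm behind it; z points along the fingers, y is the line along which they close (so a half turn about z gives the same grasp; the last joint's range is limited). The gripper opens to 85 mm and grips with 20 to 120 N. Pads are 22 mm wide; open, the fingers measure 114 mm over their backs; the gripper's body (76 mm by 85 mm) begins 54 mm behind the grasp point. The pads swing forward as they close: fully open they stand 13 mm farther back than shut.
Start: joints at [1.216, 0.333, 0.04, 1.465, -0.013, 1.343, -0.059], TCP at [0.164, -0.629, 0.231] pointing down, gripper open.
Joint ranges: [-2.58, 2.58], [-0.38, 2.09], [-1.3, 1.39], [0.25, 2.4], [-1.5, 4.64], [0.08, 2.09], [-2.65, 2.65]. Speed limits (rad/s): [2.22, 2.22, 2.79, 2.79, 3.14, 3.14, 3.14].

### API

Orientations are given as a unit quaternion [w, x, y, z].
In Python, from rig import bot gives the robot as it stands. The module is installed in compiled form; this text tells all that it offers.
- The arm moves only by the tool servo_tool, never from a script. Its arguments are lists of equal length, an entry for each row: "translation": the shift along the tool's x, y, z in cm, a list of three; "yaw": the turn about the tool's z in rad. In form: {"translation": [[x, y, z], ...], "yaw": [yaw, ...]}. A call has 1 to 20 rows; each row is the pose to reach, as a shift and turn from the pose commanded when the call began, along the tool's axes at that moment; what a row does not reach only later rows make up. A row lasts 1/12 s, in which the tool goes at most 41.7 mm and 7.16 degrees, less where a joint would pass 70% of its speed; a pose out of reach is approached as far as the arm can. A call with a gripper value outside its range is refused whole. "gripper" is the finger opening in cm, from 0 to 8.54, set as the call begins (left out, the last holds). The fingers move at their own pace and stop on an object; "squeeze" is the grip in N (left out, the last holds). Time passes only in rows, so rows that repeat a pose let the fingers close. It gives the time, the measured TCP pose, the force, the opening and the grip force at its end, in the units of the state.
- bot.get_obs(): the state, without advancing time (a new reading comes with each control period).
- bot.read_camera(name): name is "side" or "top"; returns a dict with "pixels" (384x512x3 uint8, blue, green, red), "fx", "fy", "cx", "cy" (pixels), "R" (3x3) and "t" (3): a world point X has camera coordinates R X + t. Camera axes: x right, y down, z forward; pixel columns grow to the right and rows downward; lengths in m; the calibration is good to about 2 mm. A picture is of the moment at which its call begins. There is no depth.
- bot.hand_in(): hands the job in; it is judged then, once.
The state is a dict: "clock": time; "joints": joint angles; "qd": joint speeds; "effort": joint torques, N m; "tcp_pos": TCP position; "ee_rot": TCP orientation; "contact_force": force on the tool from outside, world axes, zero at the start; "ft_torque": the same for the moment, N m; "opening": finger opening in m; "grasp_force": force on a finger pad.
Only numpy, scipy, OpenCV 4.12 (cv2) and the standard library are available. Lean on these libraries where they do the work, as an engineer would, in place of code of your own. Each camera call takes 0.05 s, during which the arm holds its last target. There are 200 camera calls.

## Working session

There is one attempt and no reset: what is moved stays moved. The work goes in short steps, Python scripts to look and compute and a tool call to move; the robot and the scene stay as the last step left them, time stands still between calls to the robot, and variables do not carry over. Pictures are saved under pics/ and viewed, at most 14 in all, crops included, and the job is handed in when it is done.

Besides the shell and the picture viewer there is one more tool, called after ">>>" as name([rows], argument=value, ...), one row to a line, values as JSON. servo_tool: Moves the arm, as the interface text tells. Its arguments: {"type":"object","properties":{"translation":{"type":"array","items":{"type":"array","items":{"type":"number"}}},"yaw":{"type":"array","items":{"type":"number"}},"gripper":{"type":"number"},"squeeze":{"type":"number"}},"required":["translation","yaw"]}

```bash
mkdir -p pics; cat > h.py <<'E'
import numpy as np, cv2
from rig import bot
def cam(n):
    c=bot.read_camera(n); c['R']=np.array(c['R']).reshape(3,3); c['t']=np.array(c['t']); c['pixels']=np.array(c['pixels']); return c
def ray(c,u,v,z):
    d=c['R'].T@np.array([(u-c['cx'])/c['fx'],(v-c['cy'])/c['fy'],1.]); o=-c['R'].T@c['t']
    return o+d*(z-o[2])/d[2]
def proj(c,X):
    p=c['R']@np.array(X)+c['t']; return np.array([c['fx']*p[0]/p[2]+c['cx'],c['fy']*p[1]/p[2]+c['cy']])
def tri(c1,p1,c2,p2):
    A=[];b=[]
    for c,p in((c1,p1),(c2,p2)):
        o=-c['R'].T@c['t'];d=c['R'].T@np.array([(p[0]-c['cx'])/c['fx'],(p[1]-c['cy'])/c['fy'],1.]);d/=np.linalg.norm(d)
        M=np.eye(3)-np.outer(d,d);A.append(M);b.append(M@o)
    return np.linalg.solve(sum(A),sum(b))
E
python3 - <<'E'
from h import *
for n in('top','side'):
    c=cam(n); cv2.imwrite(f'pics/{n}0.png',cv2.resize(c['pixels'],(800,600),interpolation=cv2.INTER_CUBIC)); cv2.imwrite(f'pics/raw_{n}0.png',c['pixels'])
    print(n,c['fx'],c['fy'],c['cx'],c['cy'],c['R'].round(3).tolist(),c['t'].round(3),(-c['R'].T@c['t']).round(3))
o=bot.get_obs(); print({k:np.round(v,3) for k,v in o.items()})
E
```

```text
top 450.0739684524096 450.0739684524096 256.910856885412 183.33920698052134 [[0.028, -1.0, -0.01], [-0.996, -0.027, -0.083], [0.082, 0.012, -0.997]] [0.037 0.446 1.418] [0.326 0.032 1.45 ]
side 435.6379328729094 435.6379328729094 254.20936720563668 193.10484315732057 [[-0.993, -0.118, 0.01], [-0.09, 0.695, -0.714], [0.078, -0.709, -0.701]] [0.459 0.093 1.556] [0.343 1.093 1.152]
{'clock': np.float64(0.1), 'joints': array([ 1.216,  0.334,  0.04 ,  1.466, -0.013,  1.343, -0.059]), 'qd': array([ 0.002, -0.002, -0.   , -0.003, -0.001,  0.001,  0.001]), 'effort': array([ 4.0000e-03, -6.6002e+01,  1.3710e+00, -4.0648e+01,  1.7000e-02,
        9.0000e-03,  0.0000e+00]), 'tcp_pos': array([ 0.164, -0.628,  0.231]), 'ee_rot': array([-0.001,  0.992,  0.128, -0.   ]), 'contact_force': array([-0.141,  0.676,  0.029]), 'ft_torque': array([-0.053, -0.001, -0.027]), 'grasp_force': np.float64(0.0), 'opening': np.float64(0.086)}
```

View pics/top0.png

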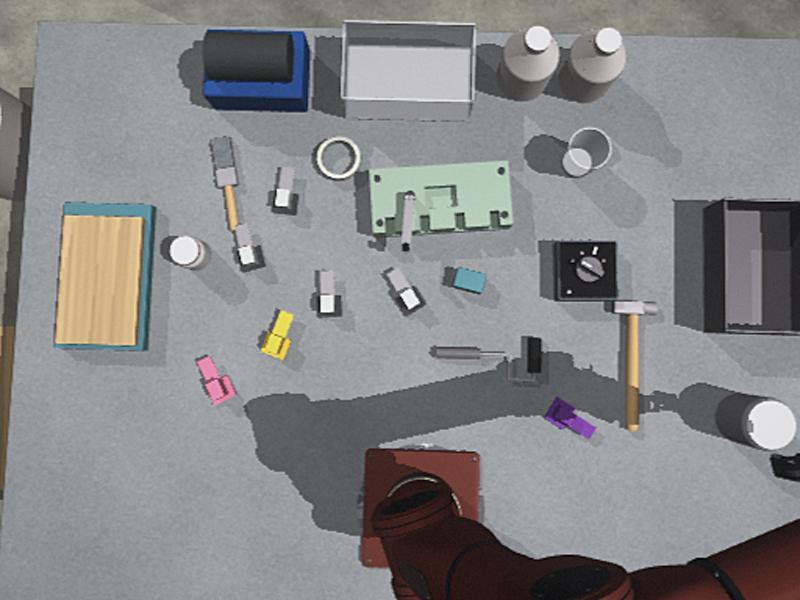

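View pics/side0.png

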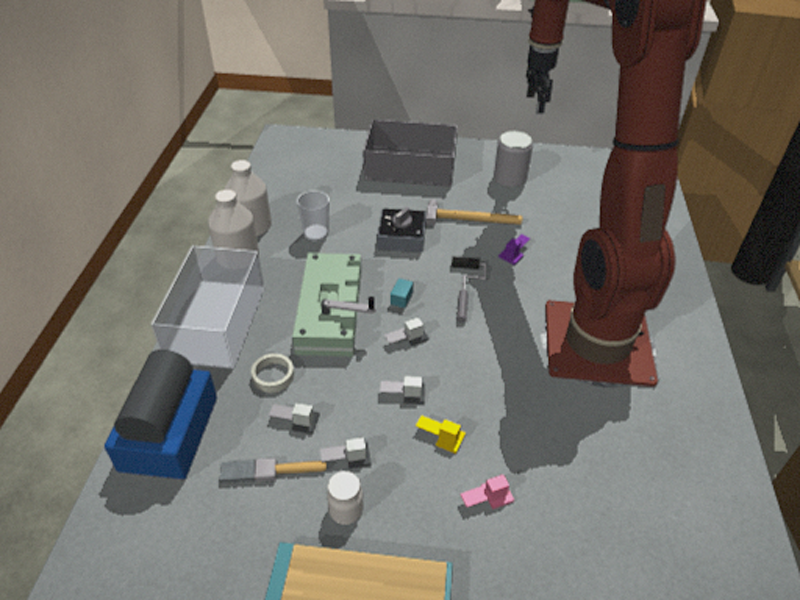

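Top view (800x600): mould (440,200) with latch pin at (405,245), core (467,280), selector (587,268). Grey spacers at (283,190), (247,250), (327,295) and (405,290). The pink (215,380), yellow (278,335) and purple (570,417) ones are look-alikes. I'll enlarge to confirm.

```bash
python3 - <<'E'
import cv2,numpy as np
t=cv2.imread('pics/raw_top0.png');s=cv2.imread('pics/raw_side0.png')
cv2.imwrite('pics/ctop.png',cv2.resize(t[80:210,135:400],None,fx=3,fy=3,interpolation=cv2.INTER_CUBIC))
cv2.imwrite('pics/cside.png',cv2.resize(s[125:315,135:320],None,fx=3.1,fy=3.1,interpolation=cv2.INTER_CUBIC))
# blobs
def blobs(im,m,name,amin=15):
    n,l,st,ce=cv2.connectedComponentsWithStats(m.astype(np.uint8))
    for i in range(1,n):
        if st[i,4]>=amin: print(name,st[i].tolist(),ce[i].round(1).tolist(),im[l==i].mean(0).round().tolist())
for nm,im in(('top',t),('side',s)):
    h=cv2.cvtColor(im,cv2.COLOR_BGR2HSV);H,S,V=h[...,0].astype(int),h[...,1].astype(int),h[...,2].astype(int)
    roi=np.zeros(H.shape,bool)
    if nm=='top': roi[80:215,100:410]=1
    else: roi[120:340,130:340]=1
    blobs(im,roi&(S<25)&(V>200),nm+' white')
    blobs(im,roi&(H>85)&(H<105)&(S>90)&(V>60),nm+' core')
    blobs(im,roi&(H>45)&(H<80)&(S>35)&(V>100),nm+' mould',200)
    blobs(im,roi&(V<45),nm+' black',6)
E
```

```text
top white [203, 88, 27, 26, 159] [216.1, 101.0] [222.0, 230.0, 231.0]
top white [364, 95, 14, 13, 99] [371.0, 100.7] [210.0, 205.0, 205.0]
top white [176, 121, 9, 11, 84] [180.1, 126.0] [231.0, 231.0, 229.0]
top white [109, 151, 18, 18, 252] [117.3, 159.7] [234.0, 232.0, 232.0]
top white [153, 157, 10, 12, 80] [157.2, 162.8] [232.0, 233.0, 231.0]
top white [125, 158, 5, 11, 15] [128.0, 163.5] [201.0, 202.0, 207.0]
top white [256, 185, 12, 13, 87] [261.9, 190.7] [235.0, 234.0, 233.0]
top white [205, 189, 8, 11, 88] [208.5, 194.0] [235.0, 234.0, 233.0]
top white [394, 193, 16, 7, 80] [403.0, 196.5] [214.0, 205.0, 210.0]
top core [290, 171, 21, 16, 225] [300.1, 178.9] [172.0, 158.0, 105.0]
top black [358, 155, 36, 35, 950] [375.9, 172.2] [36.0, 34.0, 34.0]
top black [258, 156, 4, 4, 13] [259.2, 157.6] [30.0, 29.0, 28.0]
top black [355, 181, 2, 11, 15] [355.6, 186.7] [42.0, 39.0, 38.0]
top black [204, 190, 1, 10, 10] [204.0, 194.5] [30.0, 28.0, 28.0]
top black [392, 192, 1, 8, 8] [392.0, 195.5] [36.0, 34.0, 35.0]
side white [138, 122, 13, 7, 68] [143.8, 124.7] [210.0, 217.0, 221.0]
side 
[... 203 characters left out ...]
0]
side white [258, 241, 12, 6, 66] [263.8, 243.6] [220.0, 223.0, 221.0]
side white [187, 259, 13, 7, 61] [193.0, 261.7] [213.0, 220.0, 216.0]
side white [222, 281, 12, 7, 73] [227.1, 283.9] [219.0, 223.0, 221.0]
side white [210, 302, 20, 18, 275] [219.6, 310.2] [221.0, 224.0, 223.0]
side core [250, 179, 14, 17, 169] [256.2, 187.1] [133.0, 127.0, 78.0]
side mould [192, 163, 38, 32, 386] [212.2, 177.8] [148.0, 173.0, 150.0]
side mould [188, 191, 38, 31, 314] [203.6, 211.4] [130.0, 152.0, 131.0]
side black [243, 134, 28, 17, 250] [256.7, 143.1] [36.0, 34.0, 35.0]
side black [289, 165, 18, 7, 97] [297.7, 167.9] [31.0, 33.0, 33.0]
side black [236, 190, 3, 8, 21] [237.0, 193.7] [20.0, 17.0, 19.0]
```

View pics/ctop.png

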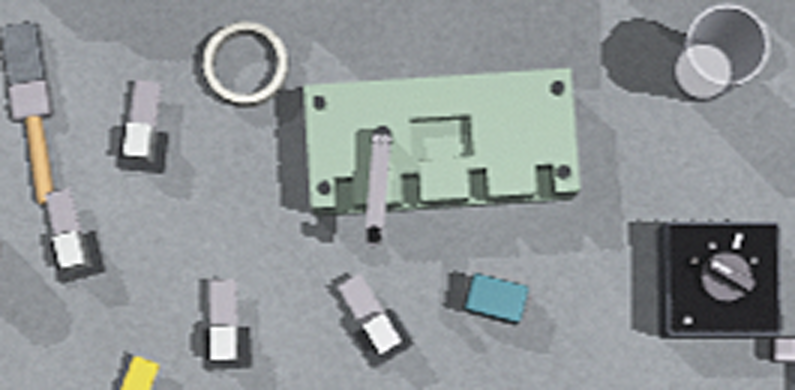

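View pics/cside.png

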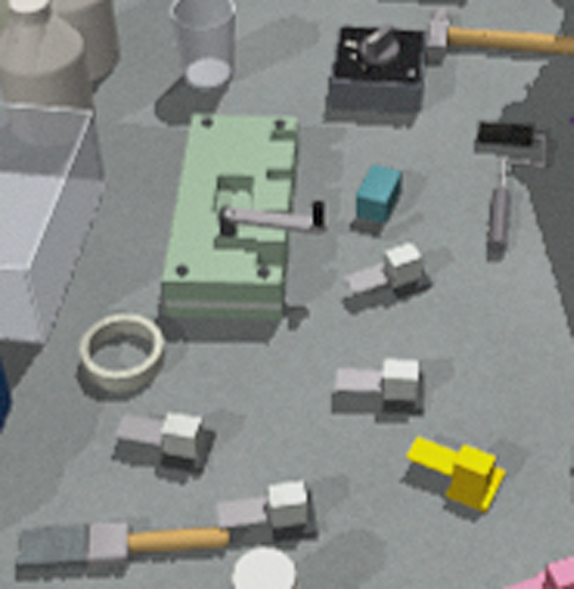

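Confirmed: four grey spacers at crop (140,140), (70,245), (222,340), (378,332). Core at (495,297), latch pin (373,234), selector (727,277) with its long mark at (738,240).

```bash
cat > meas.py <<'E'
from h import *
def rects(im,m,roi,amin):
    mm=np.zeros(m.shape,np.uint8); x0,y0,x1,y1=roi; mm[y0:y1,x0:x1]=m[y0:y1,x0:x1]
    cs,_=cv2.findContours(cv2.resize(mm*255,None,fx=4,fy=4,interpolation=cv2.INTER_LINEAR)//128,cv2.RETR_EXTERNAL,cv2.CHAIN_APPROX_NONE)
    return [((c[:,0]+.5)/4-.5) for c in cs if cv2.contourArea(c)/16>amin]
def masks(im):
    b,g,r=[im[...,i].astype(int) for i in range(3)]
    S=im.max(2).astype(int)-im.min(2);V=im.max(2).astype(int)
    return dict(white=(S<20)&(V>185),blade=(r-g>4)&(V>120)&(S<40),green=(g-b>9)&(g-r>9)&(V>60),core=(b-r>35)&(V>60))
E
python3 - <<'E'
from meas import *
T,Sd=cam('top'),cam('side')
mt,ms=masks(T['pixels']),masks(Sd['pixels'])
def show(c,m,roi,amin,z,lbl):
    for k in rects(None,m,roi,amin):
        k=k.astype(np.float32); w=np.array([ray(c,u,v,z)[:2] for u,v in k],np.float32)*1000
        (cx,cy),(a,b),ang=cv2.minAreaRect(w); mo=cv2.moments(k.reshape(-1,1,2)); 
        print(lbl,'px',(mo['m10']/mo['m00'],mo['m01']/mo['m00']),'world',round(cx,1),round(cy,1),'size',round(a),round(b),'ang',round(ang,1))
R=(120,80,400,215)
show(T,mt['white'],R,40,.044,'white')
show(T,mt['blade'],R,20,.0235,'blade')
show(T,mt['core'],R,60,.038,'core')
show(T,mt['green'],R,500,.06,'green')
R=(130,150,300,300)
show(Sd,ms['white'],R,25,.044,'Swhite')
show(Sd,ms['blade'],R,20,.0235,'Sblade')
show(Sd,ms['core'],R,60,.038,'Score')
for k in rects(None,mt['green'],(120,80,400,215),500):
    q=cv2.approxPolyDP(cv2.convexHull(k.astype(np.float32)),3,True)[:,0]
    print('hull',[(p.round(1).tolist(),(ray(T,*p,.06)*1000).round(1)[:2].tolist()) for p in q])
up=lambda u,v:((u+.5)/3-.5+135,(v+.5)/3-.5+80)
for n,p,z in(('b',(319,103),.06),('b',(557,88),.06),('b',(563,172),.06),('b',(323,187),.06),('pin',(374,234),.122),('hinge',(382,133),.091),('sel',(728,277),.084),('selptr',(713,268),.084),('long',(738,240),.05)):
    print(n,p,(ray(T,*up(*p),z)*1000).round(1))
sp=lambda u,v:((u+.5)/3.1-.5+135,(v+.5)/3.1-.5+125)
print('pin tri',tri(T,up(374,230),Sd,sp(318,204)))
print('sel tri',tri(T,up(728,277),Sd,sp(381,45)))
for a,b in(((180.1,126),(193,261.7)),((157.2,162.8),(227.1,283.9)),((261.9,190.7),(264.5,206.6)),((208.5,194),(263.8,243.6))): print('block tri',(tri(T,a,Sd,b)*1000).round(1))
E
```

```text
white px (261.90818980983136, 190.6910208109078) world 420.3 32.5 size 37 28 ang 32.5
white px (209.1117025683513, 186.94413835956917) world 430.3 199.0 size 84 27 ang 2.1
white px (254.54487698284234, 178.4234784719974) world 457.0 56.2 size 46 27 ang 32.5
white px (122.42899061032864, 159.46149331888768) world 507.1 473.8 size 57 21 ang 3.0
white px (156.31113149847093, 156.41900611620792) world 521.5 369.6 size 82 29 ang 12.6
white px (260.9848046309696, 141.61589483839845) world 577.0 38.9 size 21 87 ang 85.9
white px (181.08383134130145, 122.24757636122177) world 640.1 294.1 size 28 81 ang 79.9
white px (144.43900966183574, 112.40066425120773) world 659.6 413.3 size 35 36 ang 11.1
white px (370.497491349481, 100.93416955017301) world 714.0 -300.1 size 54 43 ang 87.3
white px (216.24363681537102, 100.38508999558304) world 704.1 185.1 size 84 89 ang 1.5
white px (380.5628354203936, 90.20997316636851) world 745.1 -332.8 size 90 67 ang 47.0
blade px (396.33844810379236, 196.12662175648703) world 416.1 -391.8 size 22 21 ang 0.1
blade px (128.28065253532833, 163.49927265170408) world 
[... 1393 characters left out ...]
0351562, 150.39999389648438], [544.3, 57.2]), ([237.60000610351562, 146.10000610351562], [556.3, 112.2]), ([236.89999389648438, 107.5999984741211], [678.5, 118.4])]
b (319, 103) [658.5 104.8  60. ]
b (557, 88) [ 680.8 -143.7   60. ]
b (563, 172) [ 592.  -151.4   60. ]
b (323, 187) [569.7  97.9  60. ]
pin (374, 234) [513.1  43.  122. ]
hinge (382, 133) [621.6  37.9  91. ]
sel (728, 277) [ 483.9 -317.    84. ]
selptr (713, 268) [ 492.7 -301.8   84. ]
long (738, 240) [ 526.9 -335.9   50. ]
pin tri [0.51663609 0.04306461 0.1202532 ]
sel tri [ 0.48664735 -0.32218963  0.06387246]
block tri [619.3 298.1  42.2]
block tri [500.  365.6  42.2]
block tri [421.   32.7  42.6]
block tri [406.1 199.6  43.8]
```

```bash
python3 - <<'E'
from meas import *
T,Sd=cam('top'),cam('side'); m=masks(T['pixels'])['green']
def fit(pts): 
    w=np.array([ray(T,u,v,.06)[:2]*1000 for u,v in pts],np.float32); vx,vy,x,y=cv2.fitLine(w,cv2.DIST_HUBER,0,.01,.01).ravel(); return np.degrees(np.arctan2(vy,vx)),x,y
g=T['pixels'][...,1].astype(float)-T['pixels'][...,2]*.5-T['pixels'][...,0]*.5
def sub(line,s): # subpixel first crossing of half max going s direction
    th=9; i=np.where(line>th)[0]; i=i[0] if s>0 else i[-1]; j=i-s
    return i-s*(line[i]-th)/(line[i]-line[j]+1e-9)
print('back',fit([(u,90+sub(g[90:150,u],1)) for u in range(242,322)]))
print('left',fit([(225+sub(g[v,225:330],1),v) for v in range(112,140)]))
print('right',fit([(280+sub(g[v,280:345],-1),v) for v in range(108,138)]))
a=cv2.resize(T['pixels'][100:155,232:332],None,fx=8,fy=8,interpolation=cv2.INTER_CUBIC); cv2.imwrite('pics/pocket.png',a)
E
```

```text
back (np.float32(-84.7664), np.float32(689.99384), np.float32(-11.562663))
left (np.float32(5.3644643), np.float32(617.0998), np.float32(116.74534))
right (np.float32(5.121435), np.float32(640.1966), np.float32(-163.53293))
```

View pics/pocket.png

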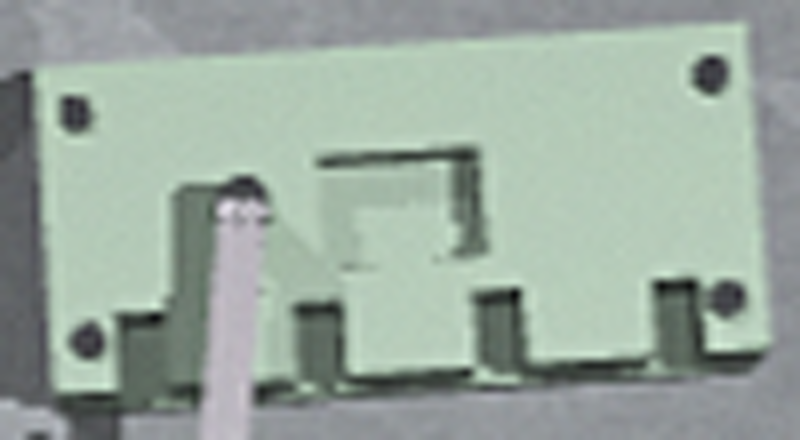

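Mould is at (625,-24) mm with yaw 5.2° and the pocket is at its centre. The picture shows pocket rim corners (318,157) to (488,255) and slot notches at (140,350), (320,340), (498,325), (677,315). Next I'll move over the core.

```bash
cat > go.py <<'E'
import sys,numpy as np
from scipy.spatial.transform import Rotation as Ro
from rig import bot
# python3 go.py "x y z heading_deg" ... (mm): shifts (cm), yaw from the present pose
def pose():
    o=bot.get_obs(); q=o['ee_rot']; R=Ro.from_quat([q[1],q[2],q[3],q[0]]).as_matrix(); return o,R
o,R=pose(); h=np.degrees(np.arctan2(R[1,0],R[0,0])); p=np.array(o['tcp_pos'])*1000
print('now',p.round(1),'head',round(h,2),'F',np.round(o['contact_force'],1),'t',round(o['clock'],1),'q7',np.round(o['joints'],2)[[0,6]])
for a in sys.argv[1:]:
    x,y,z,hd=map(float,a.split()); d=R.T@(np.array([x,y,z])-p)/10; yw=-((hd-h+180)%360-180)
    print(a,'->',d.round(2).tolist(),'yaw',round(np.radians(yw),3))
E
python3 go.py "461.3 -87 150 77.4"
```

```text
now [ 164.4 -628.7  231. ] head 14.66 F [0.1 0.4 0. ] t 0.3 q7 [ 1.22 -0.06]
461.3 -87 150 77.4 -> [42.43, -44.89, 8.13] yaw -1.095
```

>>> servo_tool([
  [4, -4, 0],
  [8, -8, 0],
  [12, -12, 0],
  [16, -16, 0],
  [19, -20, 0],
  [22, -23, 0],
  [25, -26, 0],
  [28, -29, 0],
  [31, -32, 1],
  [34, -35, 2],
  [37, -38, 4],
  [39, -41, 6],
  [41, -43, 7],
  [42, -44.5, 8],
  [42.43, -44.89, 8.13],
  [42.43, -44.89, 8.13],
  [42.43, -44.89, 8.13],
  [42.43, -44.89, 8.13],
], yaw=[-0.1, -0.2, -0.3, -0.4, -0.5, -0.6, -0.7, -0.8, -0.9, -1.0, -1.095, -1.095, -1.095, -1.095, -1.095, -1.095, -1.095, -1.095], gripper=7)

```text
clock: 1.8
tcp_pos: [0.4612, -0.0875, 0.15]
ee_rot: [-0.0, 0.78, 0.625, -0.0]
contact_force: [0.0, -0.4, -0.1]
opening: 0.07
grasp_force: 0.0
```

```bash
python3 go.py "461.3 -87 20 77.4"
```

```text
now [461.2 -87.5 150. ] head 77.44 F [ 0.  -0.4 -0.1] t 1.8 q7 [ 0.65 -0.16]
461.3 -87 20 77.4 -> [0.05, 0.01, 13.0] yaw 0.001
```

Excellent tracking. Descend and grip.

>>> servo_tool([
  [0, 0, 3],
  [0, 0, 6],
  [0, 0, 9],
  [0.05, 0, 11],
  [0.05, 0, 12],
  [0.05, 0, 13],
  [0.05, 0, 13],
  [0.05, 0, 13],
], yaw=[0, 0, 0, 0, 0, 0, 0, 0])

```text
clock: 2.47
tcp_pos: [0.4619, -0.0874, 0.0207]
ee_rot: [0.0, 0.781, 0.625, 0.0]
contact_force: [-0.0, -0.4, -0.2]
opening: 0.0699
grasp_force: 0.0
```

>>> servo_tool([
  [0, 0, 0],
  [0, 0, 0],
  [0, 0, 0],
  [0, 0, 0],
  [0, 0, 0],
  [0, 0, 0],
  [0, 0, 0],
  [0, 0, 0],
], yaw=[0, 0, 0, 0, 0, 0, 0, 0], gripper=2, squeeze=40)

```text
clock: 3.13
tcp_pos: [0.4624, -0.087, 0.0212]
ee_rot: [0.001, 0.78, 0.625, 0.0]
contact_force: [-1.2, 0.3, 5.3]
opening: 0.0397
grasp_force: 40.3
```

>>> servo_tool([
  [0, 0, -3],
  [0, 0, -6],
  [0, 0, -10],
  [0, 0, -13],
  [0, 0, -13],
], yaw=[0, 0, 0, 0, 0])

```text
clock: 3.55
tcp_pos: [0.465, -0.087, 0.1566]
ee_rot: [0.004, 0.78, 0.625, 0.003]
contact_force: [1.6, -0.3, -1.3]
opening: 0.039
grasp_force: 41.6
```

```bash
python3 go.py "625.3 -24 150 95.2"; python3 - <<'E'
from meas import *
for n in('top','side'):
    c=cam(n); cv2.imwrite(f'pics/raw_{n}1.png',c['pixels'])
    a=c['pixels'][100:220,200:340] if n=='top' else c['pixels'][120:240,180:320]
    cv2.imwrite(f'pics/g_{n}.png',cv2.resize(a,None,fx=4,fy=4,interpolation=cv2.INTER_CUBIC))
cv2.imwrite('pics/g1.png',np.hstack([cv2.resize(cv2.imread(f'pics/g_{n}.png'),(400,343)) for n in('top','side')]))
E
```

```text
now [465.  -87.  156.6] head 77.41 F [ 1.6 -0.3 -1.3] t 3.5 q7 [ 0.66 -0.16]
625.3 -24 150 95.2 -> [9.64, 14.27, 0.79] yaw -0.31
```

View pics/g1.png

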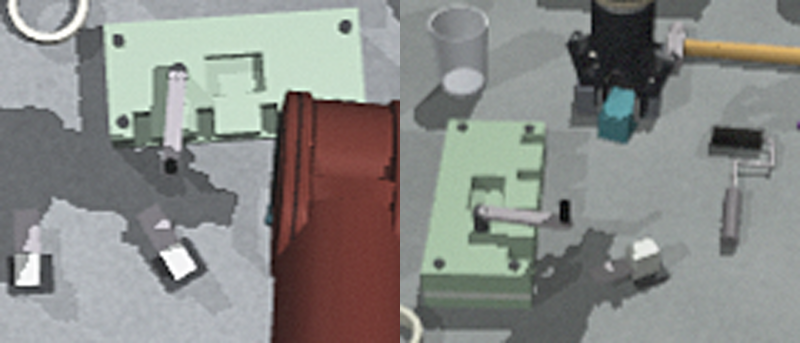

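The core is held (side panel (615,115)). Carry it over the pocket.

>>> servo_tool([
  [2, 3, 0],
  [4, 6, 0],
  [6, 9, 0],
  [8, 12, 0],
  [9.6, 14.2, 0],
  [9.6, 14.2, 0],
  [9.6, 14.2, 0],
  [9.6, 14.2, 0],
  [9.6, 14.2, 0],
  [9.6, 14.2, 0],
], yaw=[-0.06, -0.12, -0.18, -0.24, -0.31, -0.31, -0.31, -0.31, -0.31, -0.31])

```text
clock: 4.48
tcp_pos: [0.6201, -0.0248, 0.1498]
ee_rot: [0.0, 0.675, 0.738, -0.001]
contact_force: [-0.0, 1.0, -1.8]
opening: 0.0392
grasp_force: 41.6
```

```bash
python3 go.py "625.3 -24 150 95.2" "625.3 -24 85 95.2"; python3 - <<'E'
from meas import *
S=cam('side'); m=masks(S['pixels'])['core']
for k in rects(None,m,(150,80,300,240),20):
    q=cv2.approxPolyDP(k.astype(np.float32),1.2,True)[:,0]; print(k.mean(0).round(1),q.round(1).tolist())
# expected corners of core in picture
o=bot.get_obs();p=np.array(o['tcp_pos']);a=np.radians(5.2);X=np.array([np.cos(a),np.sin(a),0]);Y=np.array([-np.sin(a),np.cos(a),0])
for i in(-1,1):
    for j in(-1,1):
        for z in(-.02,.018): print(i,j,z,proj(S,p+X*i*.02+Y*j*.03+[0,0,z]).round(1))
E
```

```text
now [620.1 -24.8 149.8] head 95.08 F [-0.   1.  -1.8] t 4.5 q7 [ 0.47 -0.13]
625.3 -24 150 95.2 -> [0.04, 0.52, -0.02] yaw -0.002
625.3 -24 85 95.2 -> [0.04, 0.53, 6.48] yaw -0.002
[209.2 168.5] [[204.89999389648438, 159.60000610351562], [204.60000610351562, 177.10000610351562], [214.10000610351562, 177.39999389648438], [214.39999389648438, 159.89999389648438]]
-1 -1 -0.02 [217. 167.]
-1 -1 0.018 [216.5 158.8]
-1 1 -0.02 [215.5 178.4]
-1 1 0.018 [214.9 170.1]
1 -1 -0.02 [205.8 166.7]
1 -1 0.018 [205.1 158.5]
1 1 -0.02 [204.  178.1]
1 1 0.018 [203.2 169.8]
```

>>> servo_tool([
  [0, 0.5, 2],
  [0, 0.5, 4],
  [0.04, 0.52, 6],
  [0.04, 0.52, 6.5],
  [0.04, 0.52, 6.5],
  [0.04, 0.52, 6.5],
], yaw=[0, 0, 0, 0, 0, 0])

```text
clock: 5.03
tcp_pos: [0.6263, -0.0234, 0.0859]
ee_rot: [0.0, 0.675, 0.738, 0.0]
contact_force: [-0.1, 0.3, -0.5]
opening: 0.039
grasp_force: 41.5
```

>>> servo_tool([
  [0, 0, 0.3],
  [0, 0, 0.6],
  [0, 0, 0.9],
  [0, 0, 0.9],
  [0, 0, 0.9],
], yaw=[0, 0, 0, 0, 0])

```text
clock: 5.45
tcp_pos: [0.6261, -0.0231, 0.0761]
ee_rot: [-0.0, 0.675, 0.738, -0.0]
contact_force: [0.3, -0.6, -0.9]
opening: 0.039
grasp_force: 41.5
```

>>> servo_tool([
  [0, 0, 0.3],
  [0, 0, 0.6],
  [0, 0, 0.9],
  [0, 0, 1.2],
  [0, 0, 1.2],
  [0, 0, 1.2],
], yaw=[0, 0, 0, 0, 0, 0])

```text
clock: 5.95
tcp_pos: [0.626, -0.0231, 0.0638]
ee_rot: [-0.0, 0.675, 0.738, -0.0]
contact_force: [1.1, 0.3, -2.0]
opening: 0.039
grasp_force: 41.6
```

>>> servo_tool([
  [0, 0, 0.1],
  [0, 0, 0.15],
  [0, 0, 0.15],
], yaw=[0, 0, 0])

```text
clock: 6.2
tcp_pos: [0.6262, -0.0231, 0.0633]
ee_rot: [0.0, 0.675, 0.738, -0.0]
contact_force: [-4.2, -0.3, 6.5]
opening: 0.0392
grasp_force: 42.5
```

>>> servo_tool([
  [0, 0, 0],
  [0, 0, 0],
  [0, 0, 0],
  [0, 0, 0],
  [0, 0, -2],
  [0, 0, -5],
  [0, 0, -9],
], yaw=[0, 0, 0, 0, 0, 0, 0], gripper=6.5)

```text
clock: 6.78
tcp_pos: [0.6243, -0.0233, 0.1508]
ee_rot: [-0.002, 0.675, 0.738, -0.001]
contact_force: [0.5, -0.2, -2.1]
opening: 0.0651
grasp_force: 0.0
```

```bash
python3 go.py; python3 - <<'E'
from h import *
c=cam('side'); a=c['pixels'][130:250,170:310]; cv2.imwrite('pics/seat.png',cv2.resize(a,None,fx=5,fy=5,interpolation=cv2.INTER_CUBIC))
# pin blob
b=c['pixels']; m=np.zeros(b.shape[:2],np.uint8); m[180:205,225:245]=(b.max(2)<60)[180:205,225:245]
n,l,st,ce=cv2.connectedComponentsWithStats(m); print(st[1:].tolist(),ce[1:].round(1).tolist())
print(proj(c,[.5154,.0431,.122]),proj(c,[.5154,.0431,.091]))
E
```

```text
now [624.3 -23.3 150.8] head 95.17 F [ 0.5 -0.2 -2.1] t 6.8 q7 [ 0.46 -0.13]
[[236, 190, 3, 8, 23]] [[237.0, 193.7]]
[237.39715075 190.10394528] [237.55438838 196.56480856]
```

View pics/seat.png

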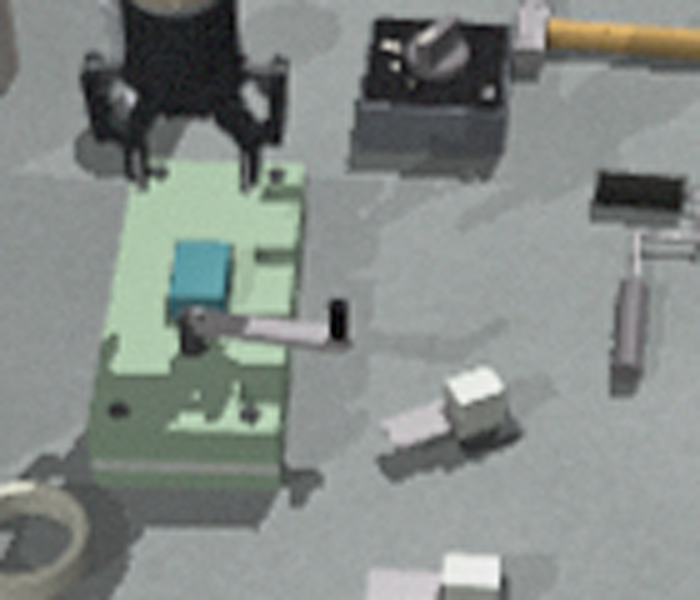

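The core (200,275 in the crop) is seated and square, and the latch pin is at (338,320). Now go to the pin.

```bash
python3 go.py "515.4 43 150 -3" "515.4 43 98 -3"
```

```text
now [628.9 -22.6 161.3] head 95.17 F [ 3.7 -0.   7.5] t 6.8 q7 [ 0.46 -0.13]
515.4 43 150 -3 -> [7.56, -10.72, 1.04] yaw 1.713
515.4 43 98 -3 -> [7.56, -10.76, 6.24] yaw 1.713
```

>>> servo_tool([
  [1, -1, 0],
  [2, -3, 0],
  [3, -5, 0],
  [4, -7, 0],
  [5, -8, 0],
  [6, -9, 0],
  [7, -10, 0],
  [7.56, -10.6, 0],
  [7.56, -10.6, 0],
  [7.56, -10.6, 0],
  [7.56, -10.6, 0],
  [7.56, -10.6, 0],
  [7.56, -10.6, 0],
  [7.56, -10.6, 0],
  [7.56, -10.6, 0],
  [7.56, -10.6, 0],
  [7.56, -10.6, 0],
], yaw=[0.12, 0.24, 0.36, 0.48, 0.6, 0.72, 0.84, 0.96, 1.08, 1.2, 1.32, 1.44, 1.56, 1.713, 1.713, 1.713, 1.713], gripper=4.5)

```text
clock: 8.25
tcp_pos: [0.5138, 0.0427, 0.1525]
ee_rot: [-0.0, 1.0, -0.025, 0.0]
contact_force: [0.4, -0.1, 0.5]
opening: 0.0447
grasp_force: 0.0
```

```bash
python3 go.py "515.4 43 98 -3"
```

```text
now [513.8  42.7 152.5] head -2.89 F [ 0.4 -0.1  0.5] t 8.2 q7 [ 0.3  -1.86]
515.4 43 98 -3 -> [0.15, -0.04, 5.45] yaw 0.002
```

>>> servo_tool([
  [0.15, 0, 2],
  [0.15, 0, 4],
  [0.15, 0, 5],
  [0.15, 0, 5.4],
  [0.15, 0, 5.4],
], yaw=[0, 0, 0, 0, 0])

```text
clock: 8.67
tcp_pos: [0.5147, 0.0425, 0.0978]
ee_rot: [-0.0, 1.0, -0.026, -0.001]
contact_force: [-0.6, 0.5, -0.3]
opening: 0.0448
grasp_force: 0.0
```

>>> servo_tool([
  [0, 0, 0],
  [0, 0, 0],
  [0, 0, 0],
  [0, 0, 0],
  [0, 0, 0],
  [0, 0, 0],
], yaw=[0, 0, 0, 0, 0, 0], gripper=0.8, squeeze=20)

```text
clock: 9.17
tcp_pos: [0.5159, 0.0427, 0.0995]
ee_rot: [-0.0, 1.0, -0.026, 0.001]
contact_force: [-1.0, -0.2, 5.1]
opening: 0.0131
grasp_force: 20.7
```

```bash
python3 go.py; python3 - <<'E'
import numpy as np
H=np.array([619.7,37.8]);
from go import R,p
p0=p[:2]; r=p0-H; r0=np.hypot(*r); f0=np.degrees(np.arctan2(r[1],r[0])); print(r0,f0)
fs=np.append(np.linspace(f0%360,275.2,20)[1:],[276.5])
for f in fs:
    q=H+np.array([np.cos(np.radians(f)),np.sin(np.radians(f))])*(r0+(105-r0)*(f-fs[0])/98)
    d=R.T@np.append(q-p0,0)/10; print([round(d[0],2),round(d[1],2),0],round(-np.radians(f-f0%360),3))
E
```

```text
now [515.9  42.7  99.5] head -2.99 F [-1.  -0.2  5.1] t 9.2 q7 [ 0.29 -1.89]
now [515.9  42.7  99.5] head -2.99 F [-1.  -0.2  5.1] t 9.2 q7 [ 0.29 -1.89]
103.8750526109136 177.30378070439022
[np.float64(0.05), np.float64(0.93), 0] -0.09
[np.float64(0.17), np.float64(1.86), 0] -0.18
[np.float64(0.38), np.float64(2.77), 0] -0.27
[np.float64(0.67), np.float64(3.66), 0] -0.36
[np.float64(1.03), np.float64(4.52), 0] -0.45
[np.float64(1.48), np.float64(5.34), 0] -0.54
[np.float64(1.99), np.float64(6.13), 0] -0.629
[np.float64(2.58), np.float64(6.86), 0] -0.719
[np.float64(3.23), np.float64(7.54), 0] -0.809
[np.float64(3.93), np.float64(8.15), 0] -0.899
[np.float64(4.69), np.float64(8.71), 0] -0.989
[np.float64(5.5), np.float64(9.19), 0] -1.079
[np.float64(6.35), np.float64(9.59), 0] -1.169
[np.float64(7.23), np.float64(9.92), 0] -1.259
[np.float64(8.14), np.float64(10.17), 0] -1.349
[np.float64(9.06), np.float64(10.34), 0] -1.439
[np.float64(10.0), np.float64(10.42), 0] -1.529
[np.float64(10.94), np.float64(10.42), 0] -1.619
[np.float64(11.88), np.float64(10.33), 0] -1.709
[np.float64(12.12), np.float64(10.3), 0] -1.731
```

>>> servo_tool([
  [0.05, 0.93, 0],
  [0.17, 1.86, 0],
  [0.38, 2.77, 0],
  [0.67, 3.66, 0],
  [1.03, 4.52, 0],
  [1.48, 5.34, 0],
  [1.99, 6.13, 0],
  [2.58, 6.86, 0],
  [3.23, 7.54, 0],
  [3.93, 8.15, 0],
  [4.69, 8.71, 0],
  [5.5, 9.19, 0],
  [6.35, 9.59, 0],
  [7.23, 9.92, 0],
  [8.14, 10.17, 0],
  [9.06, 10.34, 0],
  [10.0, 10.42, 0],
  [10.94, 10.42, 0],
  [10.94, 10.42, 0],
  [10.94, 10.42, 0],
], yaw=[-0.09, -0.18, -0.27, -0.36, -0.45, -0.54, -0.63, -0.72, -0.81, -0.9, -0.99, -1.08, -1.17, -1.26, -1.35, -1.44, -1.53, -1.62, -1.62, -1.62])

```text
clock: 10.83
tcp_pos: [0.6207, -0.0646, 0.0996]
ee_rot: [-0.0, 0.707, 0.707, 0.002]
contact_force: [1.8, 6.5, 4.6]
opening: 0.013
grasp_force: 20.7
```

```bash
python3 go.py "628.5 -66.8 99 95.2" "630.5 -66.8 99 95.2"
```

```text
now [620.7 -64.6  99.6] head 89.96 F [1.8 6.5 4.6] t 10.8 q7 [ 0.54 -0.19]
628.5 -66.8 99 95.2 -> [-0.22, 0.78, 0.06] yaw -0.091
630.5 -66.8 99 95.2 -> [-0.22, 0.98, 0.06] yaw -0.091
```

>>> servo_tool([
  [0, 0.3, 0],
  [0.05, 0.6, 0],
  [0.05, 0.8, 0],
  [0.05, 0.9, 0],
  [0.05, 0.9, 0],
  [0.05, 0.9, 0],
], yaw=[-0.03, -0.06, -0.09, -0.09, -0.09, -0.09])

```text
clock: 11.33
tcp_pos: [0.6289, -0.0644, 0.0995]
ee_rot: [-0.0, 0.675, 0.738, 0.001]
contact_force: [0.1, 5.2, 4.8]
opening: 0.0129
grasp_force: 20.8
```

>>> servo_tool([
  [0, 0.2, 0],
  [0, 0.3, 0],
  [0, 0.3, 0],
], yaw=[0, 0, 0])

```text
clock: 11.58
tcp_pos: [0.6298, -0.0644, 0.0994]
ee_rot: [-0.002, 0.675, 0.738, -0.0]
contact_force: [-10.8, 4.9, 11.9]
opening: 0.0128
grasp_force: 21.5
```

>>> servo_tool([
  [0, -0.15, 0],
  [0, -0.15, 0],
  [0, -0.15, 0],
  [0, -0.15, 0],
  [0, -0.15, -3],
  [0, -0.15, -6],
  [0, -0.15, -8],
  [0, -0.15, -8],
  [0, -0.15, -8],
], yaw=[0, 0, 0, 0, 0, 0, 0, 0, 0], gripper=5)

```text
clock: 12.33
tcp_pos: [0.6304, -0.0668, 0.1797]
ee_rot: [0.001, 0.676, 0.737, 0.001]
contact_force: [-0.4, -0.2, -0.8]
opening: 0.0504
grasp_force: 0.0
```

```bash
cat > sp.py <<'E'
from meas import *
def look(tag):
    T,S=cam('top'),cam('side'); cv2.imwrite(f'pics/raw_top{tag}.png',T['pixels']); cv2.imwrite(f'pics/raw_side{tag}.png',S['pixels'])
    def wb(c,roi):
        b=c['pixels']; m=np.zeros(b.shape[:2],np.uint8); x0,y0,x1,y1=roi; m[y0:y1,x0:x1]=((b.min(2)>200)&(b.max(2).astype(int)-b.min(2)<25))[y0:y1,x0:x1]
        n,l,st,ce=cv2.connectedComponentsWithStats(m); return [(ce[i],st[i,4]) for i in range(1,n) if 25<st[i,4]<140]
    A=wb(T,(130,80,345,215)); B=wb(S,(150,130,300,300))
    for a,na in A:
        w=ray(T,*a,.044)
        for b,nb in B:
            if np.hypot(*(proj(S,w)-b))<4: print('block',a.round(1),b.round(1),'tri',(tri(T,a,S,b)*1000).round(1),'plane',(w*1000).round(1)[:2])
    print('side-only',[(b.round(1).tolist(),(ray(S,*b,.044)*1000).round(1).tolist()) for b,_ in B])
E
python3 -c "
from sp import *
look(2)"; python3 go.py "424.7 35.3 150 32"
```

```text
block [262.  190.7] [264.6 206.6] tri [420.7  32.3  42.2] plane [419.9  32.3]
side-only [([264.6, 206.6], [421.3, 34.0, 44.0]), ([264.3, 242.0], [406.1, 192.8, 44.0]), ([227.3, 284.0], [499.7, 367.1, 44.0])]
now [629.1 -66.9 177.5] head 94.97 F [-0.1  0.4 -0.6] t 12.4 q7 [ 0.56 -0.07]
424.7 35.3 150 32 -> [11.95, -19.48, 2.78] yaw 1.099
```

>>> servo_tool([
  [1, -3, 0],
  [2, -5, 0],
  [3.5, -7, 0],
  [5, -9, 0],
  [6.5, -11, 0.5],
  [8, -13, 1],
  [9.5, -15, 1.5],
  [11, -17, 2],
  [11.95, -19, 2.5],
  [11.95, -19.48, 2.78],
  [11.95, -19.48, 2.78],
  [11.95, -19.48, 2.78],
  [11.95, -19.48, 2.78],
  [11.95, -19.48, 2.78],
], yaw=[0.12, 0.24, 0.36, 0.48, 0.6, 0.72, 0.84, 0.96, 1.099, 1.099, 1.099, 1.099, 1.099, 1.099])

```text
clock: 13.6
tcp_pos: [0.4259, 0.0352, 0.1508]
ee_rot: [-0.0, 0.961, 0.276, 0.0]
contact_force: [-1.0, -0.0, -0.4]
opening: 0.05
grasp_force: 0.0
```

```bash
python3 go.py "424.7 35.3 13 32" "550.2 -136.2 13 5.2"; python3 -c "
from sp import *
look(3)"
```

```text
now [425.9  35.2 150.8] head 32.04 F [-1.  -0.  -0.4] t 13.6 q7 [ 0.52 -1.16]
424.7 35.3 13 32 -> [-0.11, -0.07, 13.78] yaw 0.001
550.2 -136.2 13 5.2 -> [1.43, 21.13, 13.76] yaw 0.468
block [180.2 125.9] [193.1 261.6] tri [619.4 297.7  42.1] plane [619.  297.3]
block [208.8 195.4] [265.5 243.6] tri [401.2 198.5  43.3] plane [400.6 198.4]
side-only [([264.6, 206.6], [421.3, 34.0, 44.0]), ([265.5, 243.6], [401.6, 199.1, 44.0]), ([193.1, 261.6], [619.0, 299.1, 44.0])]
```

>>> servo_tool([
  [-0.1, 0, 3],
  [-0.1, 0, 6],
  [-0.1, 0, 9],
  [-0.1, 0, 11],
  [-0.1, 0, 13],
  [-0.1, 0, 13.7],
  [-0.1, 0, 13.7],
  [-0.1, 0, 13.7],
], yaw=[0, 0, 0, 0, 0, 0, 0, 0])

```text
clock: 14.37
tcp_pos: [0.4247, 0.0352, 0.0141]
ee_rot: [-0.0, 0.961, 0.276, -0.0]
contact_force: [0.9, 0.2, -0.5]
opening: 0.0499
grasp_force: 0.0
```

>>> servo_tool([
  [0, 0, 0],
  [0, 0, 0],
  [0, 0, 0],
  [0, 0, 0],
  [0, 0, 0],
  [0, 0, 0],
], yaw=[0, 0, 0, 0, 0, 0], gripper=1.5, squeeze=40)

```text
clock: 14.87
tcp_pos: [0.4255, 0.0351, 0.015]
ee_rot: [0.001, 0.961, 0.276, 0.001]
contact_force: [-0.3, 1.4, 8.2]
opening: 0.0253
grasp_force: 40.2
```

```bash
python3 go.py; python3 - <<'E'
from meas import *
S=cam('side');T=cam('top'); m=masks(S['pixels'])
cv2.imwrite('pics/gA.png',cv2.resize(S['pixels'][150:270,190:330],None,fx=5,fy=5,interpolation=cv2.INTER_CUBIC))
E
```

```text
now [425.5  35.1  15. ] head 32.01 F [-0.3  1.4  8.2] t 14.9 q7 [ 0.46 -1.34]
```

View pics/gA.png

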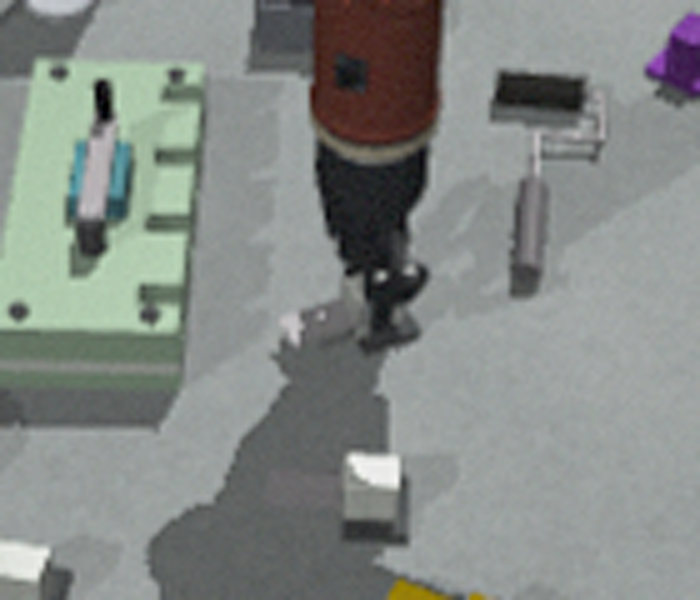

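The latch arm lies shut across the core (crop (95,180)) and the first spacer is gripped. Carry it to slot 4.

```bash
python3 go.py "492.9 -141.1 60 5.2"
```

```text
now [425.5  35.1  15. ] head 32.01 F [-1.3  1.   8.3] t 15.0 q7 [ 0.46 -1.34]
492.9 -141.1 60 5.2 -> [-3.61, 18.52, -4.47] yaw 0.468
```

>>> servo_tool([
  [0, 0, -2],
  [0, 0, -4],
  [0, 0, -4.5],
  [-0.5, 3, -4.5],
  [-1, 6, -4.5],
  [-1.5, 9, -4.5],
  [-2, 12, -4.5],
  [-3, 15, -4.5],
  [-3.62, 18, -4.5],
  [-3.62, 18.52, -4.5],
  [-3.62, 18.52, -4.5],
  [-3.62, 18.52, -4.5],
  [-3.62, 18.52, -4.5],
  [-3.62, 18.52, -4.5],
], yaw=[0, 0, 0, 0.1, 0.2, 0.3, 0.4, 0.468, 0.468, 0.468, 0.468, 0.468, 0.468, 0.468])

```text
clock: 16.13
tcp_pos: [0.4915, -0.1398, 0.0587]
ee_rot: [-0.0, 0.999, 0.046, -0.0]
contact_force: [1.0, -0.5, -1.3]
opening: 0.0254
grasp_force: 40.2
```

```bash
python3 go.py "492.9 -141.1 16 5.2"; python3 -c "
from sp import *
look(4)"
```

```text
now [ 491.5 -139.8   58.7] head 5.32 F [ 1.  -0.5 -1.3] t 16.1 q7 [ 0.64 -1.41]
492.9 -141.1 16 5.2 -> [0.13, 0.14, 4.27] yaw 0.002
block [180.2 125.8] [193.1 261.6] tri [619.5 297.7  42.1] plane [619.2 297.3]
block [157.2 162.1] [227.2 283.8] tri [500.9 365.4  42.5] plane [501.4 365.1]
side-only [([193.1, 261.6], [619.0, 299.1, 44.0]), ([227.2, 283.8], [499.9, 366.5, 44.0])]
```

>>> servo_tool([
  [0.1, 0.14, 2],
  [0.13, 0.14, 3.5],
  [0.13, 0.14, 4.25],
  [0.13, 0.14, 4.25],
  [0.13, 0.14, 4.25],
  [0.13, 0.14, 4.25],
], yaw=[0, 0, 0, 0, 0, 0])

```text
clock: 16.73
tcp_pos: [0.4933, -0.1422, 0.0165]
ee_rot: [0.0, 0.999, 0.046, 0.0]
contact_force: [-0.8, 0.5, -2.3]
opening: 0.0251
grasp_force: 40.9
```

```bash
python3 go.py "557.7 -135.2 16 5.2"; python3 - <<'E'
from h import *
S=cam('side');T=cam('top')
a=cv2.resize(S['pixels'][140:220,180:300],(480,320),interpolation=cv2.INTER_CUBIC);b=cv2.resize(T['pixels'][100:180,260:340],(320,320),interpolation=cv2.INTER_CUBIC)
cv2.imwrite('pics/pre.png',np.hstack([a,b]))
o=np.array(bot.get_obs()['tcp_pos']);an=np.radians(5.3);X=np.array([np.cos(an),np.sin(an),0]);Y=np.array([-np.sin(an),np.cos(an),0])
tip=o-X*.0055+X*.068; tip[2]=.0235
for s in(-1,1):
    q=proj(S,tip+Y*s*.014); print('tip',(q-[180,140]+.5)*4-.5)
for y in(105,35,-35,-105):
    for s in(-18,18):
        q=proj(S,np.array([.5606,-.0295,.027])+np.array([-.0906,.9959,0])*(y+s)/1000); print('mouth',y,(q-[180,140]+.5)*4-.5)
E
```

```text
now [ 493.3 -142.2   16.5] head 5.23 F [-0.8  0.5 -2.3] t 16.7 q7 [ 0.62 -1.45]
557.7 -135.2 16 5.2 -> [6.47, -0.11, 0.05] yaw 0.001
tip [219.55245465 133.23013954]
tip [217.84803824 152.72707902]
mouth 105 [188.83398268 286.37440179]
mouth 105 [185.82198021 316.62026746]
mouth 35 [194.41194887 230.36169336]
mouth 35 [191.58778711 258.72130402]
mouth -35 [199.65001254 177.76221119]
mouth -35 [196.99665203 204.40667329]
mouth -105 [204.57832385 128.27319409]
mouth -105 [202.08072545 153.3535273 ]
```

View pics/pre.png

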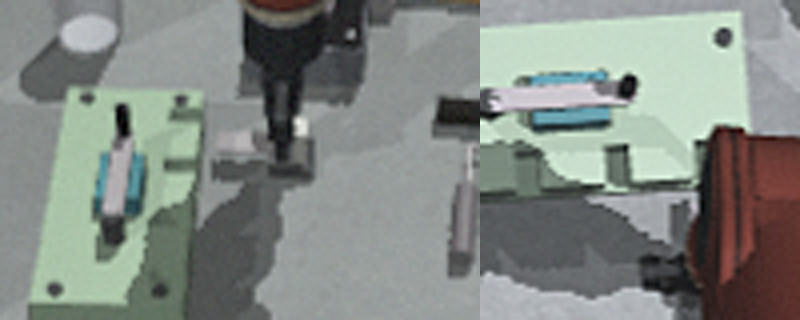

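The blade tip (crop (219,142)) matches the prediction and lines up with slot 4. Insert.

>>> servo_tool([
  [0.4, -0.11, 0],
  [0.8, -0.11, 0],
  [1.2, -0.11, 0],
  [1.6, -0.11, 0],
  [2.0, -0.11, 0],
  [2.4, -0.11, 0],
  [2.6, -0.11, 0],
], yaw=[0, 0, 0, 0, 0, 0, 0])

```text
clock: 17.42
tcp_pos: [0.5197, -0.1389, 0.0163]
ee_rot: [-0.0, 0.999, 0.045, 0.0]
contact_force: [0.1, -0.7, -1.3]
opening: 0.0252
grasp_force: 40.9
```

>>> servo_tool([
  [0.5, 0, 0],
  [1, 0, 0],
  [1.5, 0, 0],
  [2, 0, 0],
  [2.5, 0, 0],
  [3, 0, 0],
  [3.4, 0, 0],
  [3.6, 0, 0],
  [3.6, 0, 0],
], yaw=[0, 0, 0, 0, 0, 0, 0, 0, 0])

```text
clock: 18.17
tcp_pos: [0.5553, -0.1356, 0.0162]
ee_rot: [-0.0, 0.999, 0.045, 0.0]
contact_force: [-0.2, -0.1, -2.4]
opening: 0.0254
grasp_force: 40.9
```

>>> servo_tool([
  [0.1, 0, 0],
  [0.2, 0, 0],
  [0.3, 0, 0],
  [0.35, 0, 0],
], yaw=[0, 0, 0, 0])

```text
clock: 18.5
tcp_pos: [0.5574, -0.1356, 0.016]
ee_rot: [-0.0, 0.999, 0.045, -0.001]
contact_force: [-5.2, -0.3, 0.9]
opening: 0.0254
grasp_force: 40.9
```

>>> servo_tool([
  [0.1, 0, 0.05],
  [0.15, 0, 0.1],
  [0.15, 0, 0.15],
  [0.15, 0, 0.15],
], yaw=[0, 0, 0, 0])

```text
clock: 18.83
tcp_pos: [0.5573, -0.1359, 0.0147]
ee_rot: [0.0, 0.999, 0.045, -0.003]
contact_force: [-13.8, -1.1, 10.1]
opening: 0.0255
grasp_force: 42.9
```

>>> servo_tool([
  [0, 0, 0],
  [0, 0, 0],
  [0, 0, 0],
  [0, 0, -3],
  [0, 0, -6],
  [0, 0, -9],
  [0, 0, -12],
  [0, 0, -12],
  [0, 0, -12],
], yaw=[0, 0, 0, 0, 0, 0, 0, 0, 0], gripper=4.5)

```text
clock: 19.58
tcp_pos: [0.5614, -0.1356, 0.1371]
ee_rot: [0.001, 0.999, 0.045, 0.002]
contact_force: [-0.4, -0.5, -0.2]
opening: 0.0451
grasp_force: 0.0
```

```bash
python3 go.py "406 199.6 140 2"; python3 -c "
from sp import *
look(5)"
```

```text
now [ 561.4 -135.6  137.1] head 5.19 F [-0.4 -0.5 -0.2] t 19.6 q7 [ 0.58 -1.44]
406 199.6 140 2 -> [-12.44, -34.79, -0.41] yaw 0.056
block [180.7 125.2] [193.  261.7] tri [621.1 296.6  40.3] plane [621.3 296. ]
block [157.  159.7] [227.2 283.9] tri [504.6 366.2  43.5] plane [509.1 366.3]
block [316.2 151.2] [235.5 171.4] tri [ 549.6 -134.7   46.3] plane [ 549.4 -135. ]
side-only [([235.5, 171.4], [550.7, -137.4, 44.0]), ([193.0, 261.7], [619.2, 299.4, 44.0]), ([227.2, 283.9], [500.0, 366.8, 44.0])]
```

>>> servo_tool([
  [-1, -3, 0],
  [-2, -6, 0],
  [-3, -9, 0],
  [-4.5, -12, 0],
  [-6, -15, 0],
  [-7, -18, 0],
  [-8, -21, 0],
  [-9, -24, 0],
  [-10, -27, 0],
  [-11, -30, 0],
  [-11.5, -33, 0],
  [-12.0, -34.8, 0],
  [-12.0, -34.8, 0],
  [-12.0, -34.8, 0],
  [-12.0, -34.8, 0],
], yaw=[0, 0, 0, 0.02, 0.05, 0.056, 0.056, 0.056, 0.056, 0.056, 0.056, 0.056, 0.056, 0.056, 0.056])

```text
clock: 20.93
tcp_pos: [0.4086, 0.1993, 0.1339]
ee_rot: [0.0, 1.0, 0.017, -0.001]
contact_force: [0.8, 0.7, 0.4]
opening: 0.0447
grasp_force: 0.0
```

```bash
python3 go.py "411 199.7 14 2"; python3 - <<'E'
from h import *
S=cam('side'); t=cv2.imread('pics/raw_top0.png')
cv2.imwrite('pics/gB.png',np.hstack([cv2.resize(S['pixels'][215:265,225:289],(500,390),interpolation=cv2.INTER_CUBIC),cv2.resize(t[165:205,193:224],(300,390),interpolation=cv2.INTER_CUBIC)]))
E
```

```text
now [408.6 199.3 133.9] head 1.96 F [0.8 0.7 0.4] t 20.9 q7 [ 0.23 -2.13]
411 199.7 14 2 -> [0.26, -0.03, 11.99] yaw -0.001
```

View pics/gB.png

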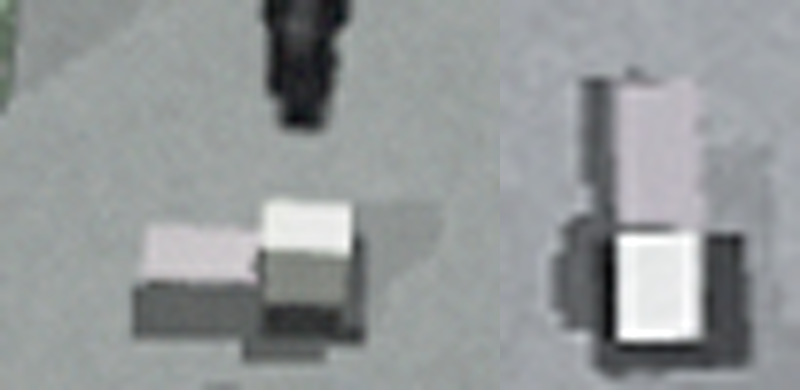

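Spacer B (side panel (308,228)) is unmoved with yaw about 2°. Descend and grip.

>>> servo_tool([
  [0.2, 0, 3],
  [0.25, 0, 6],
  [0.25, 0, 9],
  [0.25, 0, 11],
  [0.25, 0, 11.95],
  [0.25, 0, 11.95],
  [0.25, 0, 11.95],
], yaw=[0, 0, 0, 0, 0, 0, 0])

```text
clock: 21.57
tcp_pos: [0.4116, 0.2001, 0.0155]
ee_rot: [-0.0, 1.0, 0.017, -0.0]
contact_force: [-0.2, 0.7, 0.8]
opening: 0.0452
grasp_force: 0.0
```

>>> servo_tool([
  [0, 0, 0],
  [0, 0, 0],
  [0, 0, 0],
  [0, 0, 0],
  [0, 0, 0],
  [0, 0, 0],
], yaw=[0, 0, 0, 0, 0, 0], gripper=1.5)

```text
clock: 22.07
tcp_pos: [0.4125, 0.2006, 0.0167]
ee_rot: [-0.0, 1.0, 0.017, 0.001]
contact_force: [-1.5, -1.3, 7.7]
opening: 0.0256
grasp_force: 39.3
```

```bash
python3 go.py "551.4 -65.5 60 5.2" "486.5 -71.4 60 5.2"
```

```text
now [412.5 200.6  16.7] head 1.97 F [-1.5 -1.3  7.7] t 22.1 q7 [ 0.15 -2.3 ]
551.4 -65.5 60 5.2 -> [12.98, 27.08, -4.29] yaw -0.056
486.5 -71.4 60 5.2 -> [6.47, 27.44, -4.31] yaw -0.056
```

>>> servo_tool([
  [0, 0, -2],
  [0, 0, -4],
  [1, 3, -4.5],
  [2, 6, -4.5],
  [3, 9, -4.5],
  [4, 12, -4.5],
  [5, 15, -4.5],
  [5.5, 18, -4.5],
  [6, 21, -4.5],
  [6.2, 24, -4.5],
  [6.4, 26, -4.5],
  [6.58, 27.4, -4.5],
  [6.58, 27.4, -4.5],
  [6.58, 27.4, -4.5],
  [6.58, 27.4, -4.5],
  [6.58, 27.4, -4.5],
], yaw=[0, 0, 0, 0, -0.02, -0.04, -0.056, -0.056, -0.056, -0.056, -0.056, -0.056, -0.056, -0.056, -0.056, -0.056])

```text
clock: 23.4
tcp_pos: [0.4866, -0.07, 0.0605]
ee_rot: [-0.0, 0.999, 0.046, 0.0]
contact_force: [-0.2, -0.0, -2.4]
opening: 0.0254
grasp_force: 39.9
```

```bash
python3 go.py "487.6 -71.3 17.7 5.2" "552.3 -65.4 17.7 5.2"; python3 -c "
from sp import *
look(6)"
```

```text
now [486.6 -70.   60.5] head 5.29 F [-0.2 -0.  -2.4] t 23.4 q7 [ 0.6  -1.56]
487.6 -71.3 17.7 5.2 -> [0.09, 0.14, 4.28] yaw 0.002
552.3 -65.4 17.7 5.2 -> [6.58, 0.15, 4.29] yaw 0.002
block [180.3 125.8] [193.  261.7] tri [619.8 297.7  41.8] plane [619.4 297.3]
block [157.5 162.4] [227.3 283.8] tri [500.4 364.9  41.7] plane [500.5 364.4]
side-only [([235.6, 171.4], [550.4, -137.4, 44.0]), ([193.0, 261.7], [619.1, 299.2, 44.0]), ([227.3, 283.8], [499.7, 366.4, 44.0])]
```

>>> servo_tool([
  [0.1, 0.14, 2],
  [0.1, 0.14, 3.5],
  [0.1, 0.14, 4.28],
  [0.1, 0.14, 4.28],
  [0.1, 0.14, 4.28],
], yaw=[0, 0, 0, 0, 0])

```text
clock: 23.92
tcp_pos: [0.4877, -0.0718, 0.0174]
ee_rot: [-0.0, 0.999, 0.046, -0.0]
contact_force: [-0.1, 0.3, -1.6]
opening: 0.0251
grasp_force: 39.9
```

```bash
python3 go.py "552.3 -65.4 17.7 5.2"; python3 - <<'E'
from h import *
S=cam('side')
cv2.imwrite('pics/preB.png',cv2.resize(S['pixels'][140:220,180:300],(720,480),interpolation=cv2.INTER_CUBIC))
E
```

```text
now [487.7 -71.8  17.4] head 5.25 F [-0.1  0.3 -1.6] t 23.9 q7 [ 0.57 -1.6 ]
552.3 -65.4 17.7 5.2 -> [6.5, -0.05, -0.04] yaw 0.001
```

>>> servo_tool([
  [0.4, 0, 0],
  [0.8, 0, 0],
  [1.2, 0, 0],
  [1.6, 0, 0],
  [2.0, 0, 0],
  [2.4, 0, 0],
  [2.6, 0, 0],
], yaw=[0, 0, 0, 0, 0, 0, 0])

```text
clock: 24.55
tcp_pos: [0.5143, -0.0699, 0.0175]
ee_rot: [-0.0, 0.999, 0.045, 0.0]
contact_force: [1.5, -0.7, -1.9]
opening: 0.0254
grasp_force: 39.9
```

>>> servo_tool([
  [0.5, -0.05, 0],
  [1, -0.05, 0],
  [1.5, -0.05, 0],
  [2, -0.05, 0],
  [2.5, -0.05, 0],
  [3, -0.05, 0],
  [3.4, -0.05, 0],
  [3.7, -0.05, 0],
  [3.9, -0.05, 0],
  [3.9, -0.05, 0],
], yaw=[0, 0, 0, 0, 0, 0, 0, 0, 0, 0])

```text
clock: 25.38
tcp_pos: [0.5511, -0.0662, 0.0168]
ee_rot: [0.0, 0.999, 0.045, -0.002]
contact_force: [-4.3, -1.0, -2.3]
opening: 0.0254
grasp_force: 39.9
```

>>> servo_tool([
  [0.1, 0, 0.05],
  [0.2, 0, 0.1],
  [0.2, 0, 0.1],
], yaw=[0, 0, 0])

```text
clock: 25.63
tcp_pos: [0.551, -0.0663, 0.0159]
ee_rot: [0.0, 0.999, 0.045, -0.004]
contact_force: [-16.3, -0.1, 10.4]
opening: 0.0256
grasp_force: 41.1
```

>>> servo_tool([
  [0, 0, 0],
  [0, 0, 0],
  [0, 0, 0],
  [0, 0, -3],
  [0, 0, -6],
  [0, 0, -9],
  [0, 0, -12],
  [0, 0, -12],
  [0, 0, -12],
], yaw=[0, 0, 0, 0, 0, 0, 0, 0, 0], gripper=4.5)

```text
clock: 26.38
tcp_pos: [0.5559, -0.066, 0.1386]
ee_rot: [0.001, 0.999, 0.045, 0.002]
contact_force: [0.3, -0.2, -1.2]
opening: 0.0447
grasp_force: 0.0
```

```bash
python3 go.py "505 367 140 17"; python3 -c "
from sp import *
look(7)"
```

```text
now [555.9 -66.  138.6] head 5.19 F [ 0.3 -0.2 -1.2] t 26.4 q7 [ 0.55 -1.58]
505 367 140 17 -> [-1.15, -43.58, -0.21] yaw -0.206
block [178.1 125.9] [192.2 263. ] tri [620.  304.2  43.2] plane [619. 304.]
side-only [([235.6, 171.4], [550.1, -137.1, 44.0]), ([234.2, 184.3], [544.8, -65.7, 44.0]), ([192.2, 263.0], [620.6, 304.7, 44.0]), ([227.1, 284.0], [500.2, 367.0, 44.0])]
```

>>> servo_tool([
  [0, -3, 0],
  [-0.5, -7, 0],
  [-1, -11, 0],
  [-1, -15, 0],
  [-1, -19, 0],
  [-1, -23, 0],
  [-1, -27, 0],
  [-1, -31, 0],
  [-1, -35, 0],
  [-1, -38, 0],
  [-1, -41, 0],
  [-1.1, -43.5, 0],
  [-1.1, -43.5, 0],
  [-1.1, -43.5, 0],
  [-1.1, -43.5, 0],
  [-1.1, -43.5, 0],
], yaw=[0, -0.03, -0.06, -0.1, -0.14, -0.18, -0.206, -0.206, -0.206, -0.206, -0.206, -0.206, -0.206, -0.206, -0.206, -0.206])

```text
clock: 27.82
tcp_pos: [0.5044, 0.3647, 0.1356]
ee_rot: [0.001, 0.989, 0.147, -0.0]
contact_force: [0.4, -0.4, -0.9]
opening: 0.045
grasp_force: 0.0
```

```bash
python3 go.py "505 367 15 17"; python3 - <<'E'
from sp import *
look(8)
S=cam('side'); t=cv2.imread('pics/raw_top7.png')
cv2.imwrite('pics/gC.png',np.hstack([cv2.resize(S['pixels'][235:315,180:260],(400,400),interpolation=cv2.INTER_CUBIC),cv2.resize(t[90:190,120:220],(400,400),interpolation=cv2.INTER_CUBIC)]))
E
```

```text
now [504.4 364.7 135.6] head 16.91 F [ 0.4 -0.4 -0.9] t 27.8 q7 [-0.1  -2.22]
505 367 15 17 -> [0.14, -0.22, 12.06] yaw -0.002
block [181.2 122. ] [193.  261.6] tri [626.5 295.3  39.6] plane [631.6 294.9]
side-only [([152.1, 188.4], [838.9, -5.1, 44.0]), ([178.7, 237.8], [686.8, 210.6, 44.0]), ([193.0, 261.6], [619.2, 299.2, 44.0]), ([227.3, 283.8], [499.8, 366.4, 44.0])]
```

View pics/gC.png

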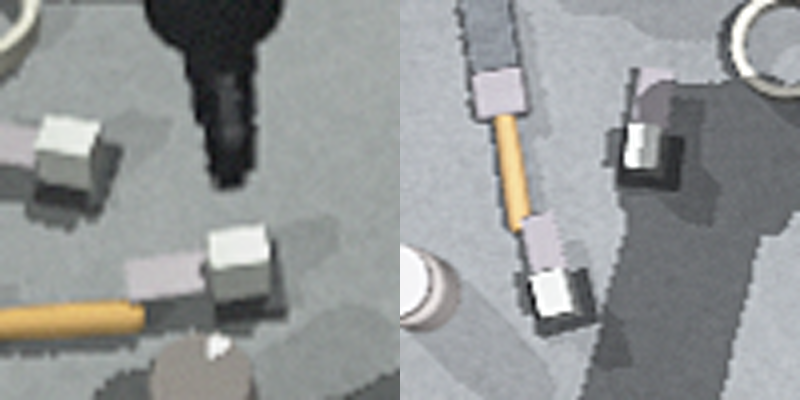

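Spacer C (side panel (240,255)) is where measured, and the brush end lies beside its blade and clear of the fingers. D's apparent shift was just shadow. Grip C.

>>> servo_tool([
  [0.1, -0.15, 3],
  [0.1, -0.15, 6],
  [0.1, -0.15, 9],
  [0.1, -0.15, 11],
  [0.1, -0.15, 12],
  [0.1, -0.15, 12],
  [0.1, -0.15, 12],
], yaw=[0, 0, 0, 0, 0, 0, 0])

```text
clock: 28.55
tcp_pos: [0.5048, 0.3681, 0.017]
ee_rot: [-0.0, 0.989, 0.148, 0.0]
contact_force: [-0.1, 0.6, -0.2]
opening: 0.0447
grasp_force: 0.0
```

>>> servo_tool([
  [0, 0, 0],
  [0, 0, 0],
  [0, 0, 0],
  [0, 0, 0],
  [0, 0, 0],
  [0, 0, 0],
], yaw=[0, 0, 0, 0, 0, 0], gripper=1.5)

```text
clock: 29.05
tcp_pos: [0.5055, 0.3689, 0.0184]
ee_rot: [-0.001, 0.989, 0.148, 0.001]
contact_force: [0.3, -1.3, 7.2]
opening: 0.0254
grasp_force: 40.8
```

```bash
python3 go.py "480 0 100 5.2"
```

```text
now [505.5 368.9  18.4] head 16.99 F [ 0.3 -1.3  7.2] t 29.1 q7 [-0.15 -2.3 ]
480 0 100 5.2 -> [-13.2, 34.52, -8.22] yaw 0.206
```

>>> servo_tool([
  [0, 0, -2],
  [0, 0, -4],
  [-1, 2, -5],
  [-2, 5, -5],
  [-3, 9, -5],
  [-4.5, 13, -5],
  [-6, 17, -5],
  [-7.5, 21, -5],
  [-9, 25, -5],
  [-11, 29, -5],
  [-12.5, 32, -5],
  [-13.2, 34.6, -5],
  [-13.2, 34.6, -5],
  [-13.2, 34.6, -5],
  [-13.2, 34.6, -5],
  [-13.2, 34.6, -5],
], yaw=[0, 0, 0, 0.03, 0.06, 0.09, 0.12, 0.15, 0.18, 0.206, 0.206, 0.206, 0.206, 0.206, 0.206, 0.206])

```text
clock: 30.38
tcp_pos: [0.4797, 0.0001, 0.0667]
ee_rot: [-0.0, 0.999, 0.046, 0.0]
contact_force: [-0.6, 0.2, -2.2]
opening: 0.0252
grasp_force: 40.0
```

```bash
python3 go.py "480.6 -1.6 19.4 5.2" "545.3 4.3 19.4 5.2"
```

```text
now [4.797e+02 1.000e-01 6.670e+01] head 5.32 F [-0.6  0.2 -2.2] t 30.4 q7 [ 0.52 -1.7 ]
480.6 -1.6 19.4 5.2 -> [0.08, 0.18, 4.73] yaw 0.002
545.3 4.3 19.4 5.2 -> [6.57, 0.19, 4.74] yaw 0.002
```

>>> servo_tool([
  [0.08, 0.18, 2],
  [0.08, 0.18, 3.5],
  [0.08, 0.18, 4.5],
  [0.08, 0.18, 4.73],
  [0.08, 0.18, 4.73],
  [0.08, 0.18, 4.73],
], yaw=[0, 0, 0, 0, 0, 0])

```text
clock: 30.88
tcp_pos: [0.4806, -0.0021, 0.0193]
ee_rot: [-0.0, 0.999, 0.046, 0.0]
contact_force: [0.1, 0.2, -1.9]
opening: 0.0254
grasp_force: 40.0
```

```bash
python3 go.py "545.3 4.3 19.4 5.2"
```

```text
now [480.6  -2.1  19.3] head 5.29 F [ 0.1  0.2 -1.9] t 30.9 q7 [ 0.5  -1.76]
545.3 4.3 19.4 5.2 -> [6.5, -0.04, -0.01] yaw 0.002
```

>>> servo_tool([
  [0.4, 0, 0],
  [0.8, 0, 0],
  [1.2, 0, 0],
  [1.6, 0, 0],
  [2.0, 0, 0],
  [2.4, 0, 0],
  [2.6, 0, 0],
], yaw=[0, 0, 0, 0, 0, 0, 0])

```text
clock: 31.47
tcp_pos: [0.507, -0.0006, 0.0192]
ee_rot: [-0.0, 0.999, 0.045, 0.0]
contact_force: [-0.5, -0.5, -2.0]
opening: 0.0253
grasp_force: 40.0
```

>>> servo_tool([
  [0.5, -0.05, 0],
  [1, -0.05, 0],
  [1.5, -0.05, 0],
  [2, -0.05, 0],
  [2.5, -0.05, 0],
  [3, -0.05, 0],
  [3.4, -0.05, 0],
  [3.7, -0.05, 0],
  [3.9, -0.05, 0],
  [3.9, -0.05, 0],
], yaw=[0, 0, 0, 0, 0, 0, 0, 0, 0, 0])

```text
clock: 32.3
tcp_pos: [0.5454, 0.0034, 0.0191]
ee_rot: [-0.0, 0.999, 0.045, 0.0]
contact_force: [-0.7, 0.7, -2.1]
opening: 0.0253
grasp_force: 40.0
```

>>> servo_tool([
  [0.1, 0, 0.05],
  [0.2, 0, 0.1],
  [0.2, 0, 0.15],
], yaw=[0, 0, 0])

```text
clock: 32.55
tcp_pos: [0.5458, 0.0034, 0.0183]
ee_rot: [0.0, 0.999, 0.045, -0.001]
contact_force: [-13.7, -2.1, 22.0]
opening: 0.0254
grasp_force: 42.6
```

>>> servo_tool([
  [0, 0, 0],
  [0, 0, 0],
  [0, 0, 0],
  [0, 0, -3],
  [0, 0, -6],
  [0, 0, -9],
  [0, 0, -12],
  [0, 0, -12],
  [0, 0, -12],
], yaw=[0, 0, 0, 0, 0, 0, 0, 0, 0], gripper=4.5)

```text
clock: 33.3
tcp_pos: [0.5487, 0.0034, 0.1397]
ee_rot: [0.0, 0.999, 0.045, 0.002]
contact_force: [-0.0, -0.2, -0.8]
opening: 0.045
grasp_force: 0.0
```

```bash
python3 go.py "624.5 297.6 140 -5"; python3 -c "
from sp import *
look(9)"
```

```text
now [548.7   3.4 139.7] head 5.19 F [-0.  -0.2 -0.8] t 33.3 q7 [ 0.49 -1.71]
624.5 297.6 140 -5 -> [10.21, -28.61, -0.01] yaw 0.178
side-only [([234.6, 184.5], [543.1, -64.8, 44.0]), ([233.3, 197.4], [537.7, 2.6, 44.0]), ([182.9, 234.5], [676.1, 195.3, 44.0])]
```

>>> servo_tool([
  [0, -3, 0],
  [0, -6, 0],
  [0.5, -9, 0],
  [1.5, -12, 0],
  [3, -15, 0],
  [4, -18, 0],
  [5, -20, 0],
  [6, -22, 0],
  [6, -22, 0],
  [6, -22, 0],
], yaw=[0, 0.03, 0.06, 0.1, 0.14, 0.178, 0.178, 0.178, 0.178, 0.178])

```text
clock: 34.23
tcp_pos: [0.5859, 0.2292, 0.1359]
ee_rot: [-0.0, 0.999, -0.042, -0.001]
contact_force: [0.3, 0.3, 1.6]
opening: 0.0451
grasp_force: 0.0
```

```bash
python3 go.py "624.5 297.6 140 -5"; python3 - <<'E'
from sp import *
look(10)
S=cv2.imread('pics/raw_side10.png'); t=cv2.imread('pics/raw_top10.png')
cv2.imwrite('pics/gD.png',np.hstack([cv2.resize(S[160:300,160:300],(400,400),interpolation=cv2.INTER_CUBIC),cv2.resize(t[70:170,130:230],(400,400),interpolation=cv2.INTER_CUBIC)]))
E
```

```text
now [585.9 229.2 135.9] head -4.85 F [0.3 0.3 1.6] t 34.2 q7 [ 0.09 -2.32]
624.5 297.6 140 -5 -> [3.26, -7.14, -0.42] yaw 0.003
block [317.2 150.4] [235.3 171.4] tri [ 551.9 -138.    43.4] plane [ 552.  -137.9]
block [295.1 152.3] [234.2 184.3] tri [545.1 -68.7  40.8] plane [544.2 -68.5]
block [273.  153.3] [233.2 197.4] tri [538.8   1.   42.2] plane [539.1   1. ]
side-only [([235.3, 171.4], [551.5, -137.3, 44.0]), ([234.2, 184.3], [544.9, -65.4, 44.0]), ([233.2, 197.4], [537.9, 2.8, 44.0]), ([178.6, 237.5], [687.1, 209.4, 44.0])]
```

View pics/gD.png

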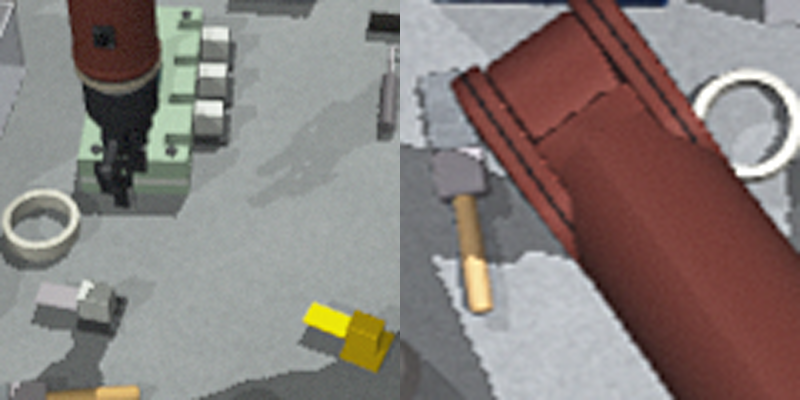

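Three spacers sit flush in their slots (side panel (213,40), (213,80), (210,120)). D at (97,290) is unmoved. Grip D.

>>> servo_tool([
  [1, -3, 0],
  [2.5, -6, 0],
  [3.25, -7.1, 0],
  [3.25, -7.1, 0],
  [3.25, -7.1, 0],
  [3.25, -7.1, 0],
], yaw=[0, 0, 0, 0, 0, 0])

```text
clock: 34.83
tcp_pos: [0.6255, 0.294, 0.1372]
ee_rot: [0.001, 0.999, -0.044, -0.0]
contact_force: [-0.7, -0.5, -0.1]
opening: 0.0451
grasp_force: 0.0
```

```bash
python3 go.py "624.5 297.6 15 -5"
```

```text
now [625.5 294.  137.2] head -5.09 F [-0.7 -0.5 -0.1] t 34.8 q7 [-0.04 -2.4 ]
624.5 297.6 15 -5 -> [-0.12, -0.37, 12.22] yaw -0.002
```

>>> servo_tool([
  [-0.1, -0.3, 2],
  [-0.1, -0.3, 5],
  [-0.1, -0.3, 8],
  [-0.1, -0.3, 10.5],
  [-0.1, -0.3, 12],
  [-0.1, -0.3, 12.1],
  [-0.1, -0.3, 12.1],
], yaw=[0, 0, 0, 0, 0, 0, 0])

```text
clock: 35.42
tcp_pos: [0.6247, 0.298, 0.0167]
ee_rot: [0.0, 0.999, -0.044, -0.0]
contact_force: [0.1, 0.8, 1.3]
opening: 0.045
grasp_force: 0.0
```

>>> servo_tool([
  [0, 0, 0],
  [0, 0, 0],
  [0, 0, 0],
  [0, 0, 0],
  [0, 0, 0],
  [0, 0, 0],
], yaw=[0, 0, 0, 0, 0, 0], gripper=1.5)

```text
clock: 35.92
tcp_pos: [0.626, 0.2994, 0.019]
ee_rot: [-0.0, 0.999, -0.044, 0.001]
contact_force: [-0.9, -1.5, 7.2]
opening: 0.0252
grasp_force: 40.7
```

```bash
python3 go.py "474.3 68.2 65 5.2"
```

```text
now [626.  299.4  19. ] head -5.01 F [-0.9 -1.5  7.2] t 35.9 q7 [-0.07 -2.46]
474.3 68.2 65 5.2 -> [-13.08, 24.35, -4.67] yaw -0.178
```

>>> servo_tool([
  [0, 0, -2],
  [0, 0, -4],
  [-2, 1, -5],
  [-5, 2, -5],
  [-8, 4, -5],
  [-10.5, 7, -5],
  [-12.5, 10, -5],
  [-13, 13, -5],
  [-13, 16, -5],
  [-13, 19, -5],
  [-13, 22, -5],
  [-13, 24.2, -5],
  [-13, 24.35, -5],
  [-13, 24.35, -5],
  [-13, 24.35, -5],
  [-13, 24.35, -5],
], yaw=[0, 0, 0, -0.03, -0.06, -0.1, -0.14, -0.178, -0.178, -0.178, -0.178, -0.178, -0.178, -0.178, -0.178, -0.178])

```text
clock: 37.25
tcp_pos: [0.4742, 0.0691, 0.067]
ee_rot: [-0.0, 0.999, 0.046, 0.0]
contact_force: [-0.2, -0.8, -1.8]
opening: 0.0252
grasp_force: 40.0
```

```bash
python3 go.py "474.8 68.1 20 5.2" "539.5 74 20 5.2"
```

```text
now [474.2  69.1  67. ] head 5.3 F [-0.2 -0.8 -1.8] t 37.2 q7 [ 0.44 -1.87]
474.8 68.1 20 5.2 -> [0.04, 0.1, 4.7] yaw 0.002
539.5 74 20 5.2 -> [6.54, 0.11, 4.71] yaw 0.002
```

>>> servo_tool([
  [0.05, 0.1, 2],
  [0.05, 0.1, 3.5],
  [0.05, 0.1, 4.5],
  [0.05, 0.1, 4.7],
  [0.05, 0.1, 4.7],
  [0.05, 0.1, 4.7],
], yaw=[0, 0, 0, 0, 0, 0])

```text
clock: 37.75
tcp_pos: [0.4747, 0.0678, 0.0198]
ee_rot: [-0.0, 0.999, 0.046, 0.0]
contact_force: [0.3, -0.0, -1.9]
opening: 0.0248
grasp_force: 40.0
```

```bash
python3 go.py "539.5 74 20 5.2"
```

```text
now [474.7  67.8  19.8] head 5.28 F [ 0.3 -0.  -1.9] t 37.8 q7 [ 0.41 -1.93]
539.5 74 20 5.2 -> [6.51, -0.02, -0.02] yaw 0.001
```

>>> servo_tool([
  [0.4, 0, 0],
  [0.8, 0, 0],
  [1.2, 0, 0],
  [1.6, 0, 0],
  [2.0, 0, 0],
  [2.4, 0, 0],
  [2.6, 0, 0],
], yaw=[0, 0, 0, 0, 0, 0, 0])

```text
clock: 38.33
tcp_pos: [0.5012, 0.0692, 0.0197]
ee_rot: [-0.0, 0.999, 0.045, 0.0]
contact_force: [0.2, 0.9, -2.3]
opening: 0.0256
grasp_force: 40.0
```

>>> servo_tool([
  [0.5, -0.05, 0],
  [1, -0.05, 0],
  [1.5, -0.05, 0],
  [2, -0.05, 0],
  [2.5, -0.05, 0],
  [3, -0.05, 0],
  [3.4, -0.05, 0],
  [3.7, -0.05, 0],
  [3.9, -0.05, 0],
  [3.9, -0.05, 0],
], yaw=[0, 0, 0, 0, 0, 0, 0, 0, 0, 0])

```text
clock: 39.17
tcp_pos: [0.5393, 0.0732, 0.0195]
ee_rot: [-0.0, 0.999, 0.045, -0.0]
contact_force: [-0.2, 0.8, -2.0]
opening: 0.025
grasp_force: 40.0
```

>>> servo_tool([
  [0.1, 0, 0.05],
  [0.2, 0, 0.05],
  [0.2, 0, 0.1],
], yaw=[0, 0, 0])

```text
clock: 39.42
tcp_pos: [0.5394, 0.0732, 0.0189]
ee_rot: [0.001, 0.999, 0.045, -0.002]
contact_force: [-14.8, -3.1, 19.3]
opening: 0.025
grasp_force: 42.8
```

>>> servo_tool([
  [0, 0, 0],
  [0, 0, 0],
  [0, 0, 0],
  [0, 0, -3],
  [0, 0, -6],
  [0, 0, -9],
  [0, 0, -12],
  [0, 0, -12],
  [0, 0, -12],
], yaw=[0, 0, 0, 0, 0, 0, 0, 0, 0], gripper=4.5)

```text
clock: 40.17
tcp_pos: [0.5427, 0.0735, 0.1407]
ee_rot: [0.0, 0.999, 0.045, 0.002]
contact_force: [-1.0, 0.4, -1.4]
opening: 0.045
grasp_force: 0.0
```

```bash
python3 - <<'E'
from sp import *
look(11)
t=cv2.imread('pics/raw_top11.png');s=cv2.imread('pics/raw_side11.png')
cv2.imwrite('pics/sel.png',np.hstack([cv2.resize(t[150:198,352:400],(400,400),interpolation=cv2.INTER_CUBIC),cv2.resize(s[120:168,233:281],(400,400),interpolation=cv2.INTER_CUBIC)]))
E
```

```text
side-only [([234.0, 197.5], [535.2, 2.8, 44.0]), ([231.8, 211.8], [532.1, 73.4, 44.0]), ([183.2, 233.6], [676.0, 191.3, 44.0])]
```

View pics/sel.png

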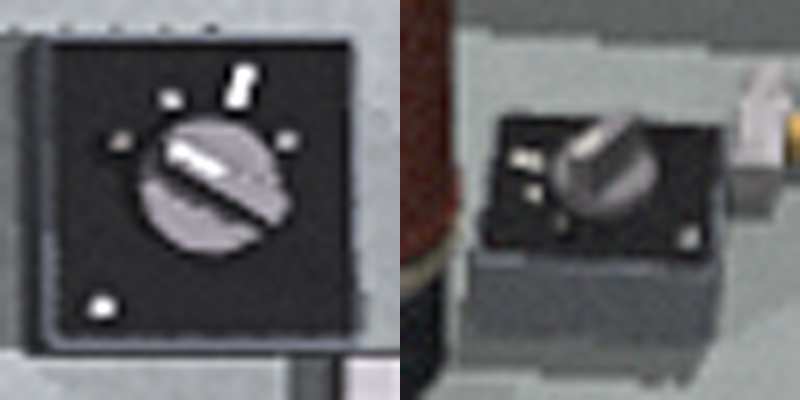

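```bash
python3 - <<'E'
from h import *
T=cam('top');S=cam('side')
f=lambda u,v:((u+.5)/8.333-.5+352,(v+.5)/8.333-.5+150)
g=lambda u,v:((u+.5)/8.333-.5+233,(v+.5)/8.333-.5+120)
print('disc',ray(T,*f(210,184),.06)*1000,'bar',ray(T,*f(226,180),.084)*1000,'box',ray(T,*f(203,190),.05)*1000)
print('side disc',ray(S,*g(604,172),.06)*1000 if 0 else ray(S,*g(204,172),.06)*1000)
print('tri disc',tri(T,f(210,184),S,g(204,172))*1000)
print('ptr end tri',tri(T,f(170,150),S,g(178,152))*1000)
E
python3 go.py "488 -316 140 61.5"
```

```text
disc [ 487.75505116 -321.40030702   60.        ] bar [ 486.59511444 -321.11734731   84.        ] box [ 486.58639075 -321.34328553   50.        ]
side disc [ 488.9221843  -320.21648839   60.        ]
tri disc [ 488.49007846 -321.71628107   58.78353205]
ptr end tri [ 498.21287939 -300.12667678   86.15094524]
now [540.6  73.1 137.5] head 5.21 F [-0.3  0.3  0.5] t 40.4 q7 [ 0.42 -1.85]
488 -316 140 61.5 -> [-8.77, 38.27, -0.24] yaw -0.983
```

>>> servo_tool([
  [0, 3, 0],
  [-0.5, 6, 0],
  [-1, 9, 0],
  [-2, 12, 0],
  [-3, 15, 0],
  [-4, 18, 0],
  [-5, 21, 0],
  [-6, 24, 0],
  [-7, 27, 0],
  [-7.5, 30, 0],
  [-8, 33, 0],
  [-8.5, 36, 0],
  [-8.8, 38, 0],
  [-8.87, 38.78, 0],
  [-8.87, 38.78, 0],
  [-8.87, 38.78, 0],
  [-8.87, 38.78, 0],
], yaw=[-0.1, -0.2, -0.3, -0.4, -0.5, -0.6, -0.7, -0.8, -0.9, -0.99, -0.99, -0.99, -0.99, -0.99, -0.99, -0.99, -0.99])

```text
clock: 41.78
tcp_pos: [0.4886, -0.3187, 0.1383]
ee_rot: [-0.001, 0.857, 0.516, 0.0]
contact_force: [1.1, 0.1, -0.7]
opening: 0.045
grasp_force: 0.0
```

```bash
python3 go.py "487.5 -321.2 65 62"; python3 -c "
from sp import *
look(12)"
```

```text
now [ 488.6 -318.7  138.3] head 62.07 F [ 1.1  0.1 -0.7] t 41.8 q7 [ 1.04 -0.15]
487.5 -321.2 65 62 -> [-0.28, 0.02, 7.33] yaw 0.001
block [249.9 154.9] [232.6 212.1] tri [530.6  73.5  43.2] plane [532.   73.5]
side-only [([232.6, 212.1], [529.0, 74.4, 44.0])]
```

```bash
python3 - <<'E'
from h import *
S=cam('side'); g=S['pixels'].astype(np.float32).mean(2)
xa=np.array([.9959,.0906,0]);ya=np.array([-.0906,.9959,0])
for y in(105,35,-35,-105):
    r=[]
    for d in range(-50,6,2):
        v=[]
        for o in(-6,-3,0,3,6):
            p=proj(S,np.array([.5606,-.0295,.044])+ya*(y+o)/1000+xa*d/1000).astype(np.float32)
            v.append(cv2.getRectSubPix(g,(1,1),(float(p[0]),float(p[1])))[0,0])
        r.append(int(np.mean(v)))
    print(y,r)
E
```

```text
105 [79, 78, 74, 70, 69, 69, 72, 125, 204, 220, 227, 225, 223, 223, 223, 222, 222, 220, 214, 209, 205, 205, 206, 206, 193, 152, 138, 148]
35 [79, 76, 72, 69, 69, 67, 61, 76, 114, 129, 133, 133, 132, 131, 130, 131, 132, 132, 127, 119, 118, 117, 114, 111, 108, 102, 96, 97]
-35 [79, 78, 73, 67, 64, 64, 75, 91, 112, 124, 129, 130, 130, 130, 130, 129, 128, 128, 126, 120, 115, 111, 111, 116, 105, 88, 88, 91]
-105 [82, 80, 79, 78, 78, 76, 70, 81, 109, 125, 130, 132, 131, 132, 132, 132, 131, 126, 120, 115, 110, 109, 108, 108, 106, 95, 89, 92]
```

All four handle blocks span -36..0 mm from the mould face, so they are all home. Now the selector.

>>> servo_tool([
  [-0.25, 0, 3],
  [-0.25, 0, 5],
  [-0.25, 0, 6.5],
  [-0.25, 0, 7.3],
  [-0.25, 0, 7.3],
  [-0.25, 0, 7.3],
], yaw=[0, 0, 0, 0, 0, 0])

```text
clock: 42.43
tcp_pos: [0.4873, -0.3227, 0.066]
ee_rot: [-0.0, 0.857, 0.515, 0.0]
contact_force: [-0.5, -0.2, 0.5]
opening: 0.0453
grasp_force: 0.0
```

>>> servo_tool([
  [0, 0, 0],
  [0, 0, 0],
  [0, 0, 0],
  [0, 0, 0],
  [0, 0, 0],
  [0, 0, 0],
], yaw=[0, 0, 0, 0, 0, 0], gripper=0.8, squeeze=25)

```text
clock: 42.93
tcp_pos: [0.4866, -0.323, 0.0668]
ee_rot: [-0.0, 0.858, 0.514, -0.0]
contact_force: [-6.1, 3.0, 8.7]
opening: 0.0112
grasp_force: 28.5
```

>>> servo_tool([
  [0, -0.1, 0],
  [0, -0.1, 0],
  [0, -0.1, 0],
  [0, -0.1, 0],
  [0, -0.1, 0],
  [0, -0.1, 0],
  [0, -0.1, 0],
  [0, -0.1, 0],
  [0, -0.1, 0],
  [0, -0.1, 0],
  [0, -0.1, 0],
  [0, -0.1, 0],
  [0, -0.1, 0],
  [0, -0.1, 0],
  [0, -0.1, 0],
  [0, -0.1, 0],
  [0, -0.1, 0],
], yaw=[0.1, 0.2, 0.3, 0.4, 0.5, 0.6, 0.7, 0.8, 0.9, 1.0, 1.1, 1.2, 1.3, 1.4, 1.4, 1.4, 1.4])

```text
clock: 44.35
tcp_pos: [0.4852, -0.3199, 0.0668]
ee_rot: [-0.001, 0.987, -0.158, -0.002]
contact_force: [-10.8, 12.5, 16.1]
opening: 0.0119
grasp_force: 29.4
```

```bash
python3 go.py; python3 -c "
from rig import bot;print(bot.get_obs()['ft_torque'])"
```

```text
now [ 485.2 -319.9   66.8] head -18.21 F [-10.8  12.5  16.1] t 44.4 q7 [ 0.82 -1.5 ]
[2.59004691 2.2372645  0.00392226]
```

>>> servo_tool([
  [0, 0, 0],
  [0, 0, 0],
  [0, 0, 0],
  [0, 0, 0],
  [0, 0, -3],
  [0, 0, -6],
  [0, 0, -9],
  [0, 0, -12],
  [-3, -4, -12],
  [-6, -8, -12],
  [-6, -12, -12],
  [-6, -16, -12],
  [-6, -16, -12],
  [-6, -16, -12],
], yaw=[0, 0, 0, 0, 0, 0, 0, 0, 0, 0, 0, 0, 0, 0], gripper=4.5)

```text
clock: 45.52
tcp_pos: [0.4805, -0.1479, 0.1862]
ee_rot: [-0.0, 0.988, -0.156, 0.001]
contact_force: [-0.5, -0.7, 0.6]
opening: 0.0452
grasp_force: 0.0
```

```bash
python3 go.py; python3 - <<'E'
from sp import *
look(13)
t=cv2.imread('pics/raw_top13.png');s=cv2.imread('pics/raw_side13.png')
cv2.imwrite('pics/fin.png',np.hstack([cv2.resize(t[85:215,225:400],(470,350),interpolation=cv2.INTER_CUBIC),cv2.resize(s[115:230,180:285],(320,350),interpolation=cv2.INTER_CUBIC)]))
E
```

```text
now [ 480.5 -147.9  186.2] head -17.94 F [-0.5 -0.7  0.6] t 45.5 q7 [ 0.7  -1.71]
block [294.8 152.3] [234.4 184.1] tri [544.3 -67.8  42.8] plane [544.1 -67.7]
side-only [([234.4, 184.1], [544.1, -66.6, 44.0])]
```

View pics/fin.png

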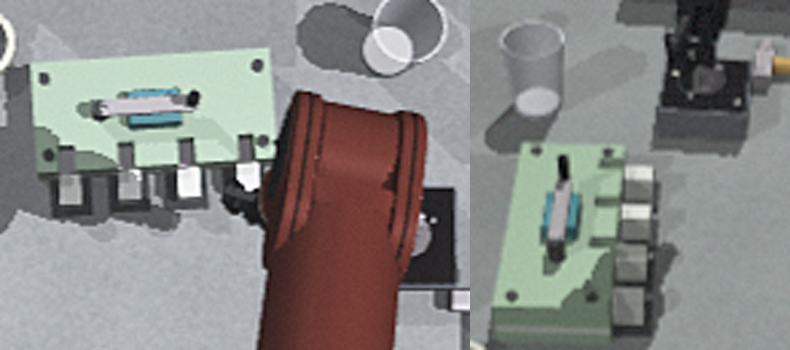

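Latch is shut over the core (160,103) and all four spacers are flush (70–250,185). The arm hides the selector, so I'll move aside and check the pointer numerically.

>>> servo_tool([
  [0, -4, 0],
  [0, -8, 0],
  [0, -12, 0],
  [0, -16, 0],
  [0, -20, 0],
  [0, -24, 0],
  [0, -24, 0],
  [0, -24, 0],
], yaw=[0, 0, 0, 0, 0, 0, 0, 0])

```text
clock: 46.28
tcp_pos: [0.5551, 0.077, 0.1851]
ee_rot: [-0.0, 0.987, -0.158, -0.0]
contact_force: [0.0, -0.6, -0.4]
opening: 0.0449
grasp_force: 0.0
```

```bash
python3 - <<'E'
from h import *
T=cam('top'); b=T['pixels'][150:198,352:400]; m=(b.min(2)>185).astype(np.uint8)
n,l,st,ce=cv2.connectedComponentsWithStats(m)
for i in range(1,n):
    p=ce[i]+[352,150]; print(st[i].tolist(),p.round(1),(ray(T,*p,.084)*1000).round(1)[:2],(ray(T,*p,.05)*1000).round(1)[:2])
w=lambda:0
# bar/disc grey orientation: print coarse brightness
g=b.mean(2)[8:36,12:40]; 
for r in g: print(''.join(' .:-=+*#%@'[min(9,int(x/25))] for x in r))
E
python3 go.py
```

```text
[13, 0, 1, 1, 1] [365. 150.] [ 550.6 -279.1] [ 556.1 -286.8]
[25, 1, 2, 2, 2] [377.5 151.5] [ 546.9 -317.2] [ 552.4 -325.9]
[27, 0, 1, 1, 1] [379. 150.] [ 551.7 -321.7] [ 557.3 -330.5]
[40, 1, 1, 3, 3] [392. 152.] [ 546.6 -361.4] [ 552.  -371.2]
[44, 0, 2, 3, 4] [396.8 150.8] [ 550.8 -375.8] [ 556.4 -386. ]
[0, 2, 1, 1, 1] [352. 152.] [ 543.3 -239.5] [ 548.7 -246.2]
[3, 2, 4, 2, 6] [356.5 152.3] [ 542.7 -253.2] [ 548.1 -260.3]
[9, 3, 2, 1, 2] [361.5 153. ] [ 541.  -268.5] [ 546.4 -275.9]
[12, 3, 1, 1, 1] [364. 153.] [ 541.2 -276.1] [ 546.6 -283.8]
[17, 2, 2, 2, 3] [369.7 152.7] [ 542.7 -293.3] [ 548.1 -301.4]
[21, 2, 3, 2, 5] [374.  152.6] [ 543.3 -306.5] [ 548.7 -315. ]
[29, 2, 7, 2, 11] [383.9 152.5] [ 544.2 -336.7] [ 549.6 -345.9]
[44, 6, 2, 3, 4] [396.5 157. ] [ 531.5 -375.1] [ 536.6 -385.2]
[27, 8, 3, 5, 10] [380.3 159.9] [ 521.3 -325.9] [ 526.1 -334.8]
[20, 11, 1, 2, 2] [372.  161.5] [ 515.7 -300.6] [ 520.4 -308.9]
[45, 12, 1, 1, 1] [397. 162.] [ 516.2 -376.6] [ 520.9 -386.8]
[27, 14, 4, 7, 15] [380.3 167.1] [ 499.1 -325.9] [ 503.4 -334.8]
[14, 16, 1, 2, 2] [366.  166.5] [ 499.
[... 598 characters left out ...]
#@#:........
..-:....------.=@@@+.:::....
.=%*...-=----:::@@+: +#=....
.+@* .-*+----:-+@@*=.+*-....
...  :*+----:.=%@%**=.......
.....=*+----::+@@++*=:......
.....++-----:=+%@*+*=:......
... .++----:.=***+++*=......
....:------::+**++++*-......
.....------:=**#*++**-......
.....:----:.+****++*+:......
.....:----::+**+++**=.......
......----:=**#*++*+:.......
.......---.+*#*****=........
........-:.:+#++*+=:........
..........:..:+*=...........
...........::-:.............
............................
............................
............................
........:...................
=:..:.......................
now [554.9  74.8 185. ] head -18.33 F [-0.  -1.1 -0.1] t 46.3 q7 [ 0.37 -2.23]
```

The pointer (380,167) faces the long mark (380,160) at about -20°, as expected for 1.4. Handing in.

```bash
python3 -c "
from rig import bot
print(bot.hand_in())"
```

```text
the job is handed in; nothing more can be done
None
```

The job is done and handed in at about 46 s: the core is seated with the latch shut over it, all four spacers are home in their own slots, and the selector points to the long mark.

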